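# Change over the two-lane test slide and lock the new part in

## Robot

A 6-joint arm with a two-finger parallel gripper is mounted at the origin on a cart in front of the work surface, level with it; the furniture and walls round the work are solid. World frame = base frame: x ahead of the robot, y to its left, z up, the work surface at z = 0. Lengths are in mm, angles in rad, forces in N, time in s.
With the tool pointing down it reaches from about 375 to 925 mm from the base axis. Payload 5.7 kg.
Tool frame: the origin (TCP) lies at the centre of the arm's flange, where the gripper is bolted on; the fingertips stand 173 mm ahead of it and the grasp point (between the pads) lies 155 mm ahead of it; y points along the fingers, z is the direction in which the jaws open and shut, and the axes are right-handed (so a half turn about y gives the same grasp; the last joint's range is limited). The gripper opens to 85 mm and grips with 20 to 120 N. Pads are 22 mm wide; open, the fingers measure 114 mm over their backs; the gripper's body (76 mm by 85 mm) begins 54 mm behind the grasp point. The pads swing forward as they close: fully open they stand 13 mm farther back than shut.
Start: joints at [1.151, 0.359, 1.51, -0, 1.272, -0.115], TCP at [180.062, 572.331, 404.667] pointing down, gripper open.
Joint ranges: [-2.97, 2.97], [-1.01, 2.36], [0.21, 2.38], [-0.96, 4.11], [0.2, 2.71], [-2.98, 2.98]. Speed limits (rad/s): [2.39, 2.39, 3.14, 3.14, 3.14, 3.14].

## Interface

Orientations are given as a rotation vector (axis times angle).
In Python, from workcell import r gives the robot as it stands.
- The arm moves only by the tool arm_command, never from a script. Its argument "increments" is a list of rows, each an object of numbers: "tx", "ty", "tz": the shift along the tool's x, y, z in m; "rx", "ry", "rz": the turn, a rotation vector about the tool's x, y, z in rad. A call has 1 to 5 rows; each row is the pose to reach, as a shift and turn from the pose commanded when the call began, along the tool's axes at that moment; what a row does not reach only later rows make up. A row lasts 1/10 s, in which the tool goes at most 50 mm and 8.59 degrees, less where a joint would pass 70% of its speed; a pose out of reach is approached as far as the arm can. A call with a gripper value outside its range is refused whole. "grip" is the opening, from 0 (shut) to 1 (fully open), set as the call begins (left out, the last holds). The fingers move at their own pace and stop on an object; "force" is the grip in N (left out, the last holds). Time passes only in rows, so rows that repeat a pose let the fingers close. It gives the time, the measured TCP pose, the force and the opening at its end, in the units of the state.
- r.state(): the state, without advancing time (a new reading comes with each control period).
- r.capture(name): name is "scene" or "top"; returns a dict with "img" (384x512x3 uint8, red, green, blue), "depth" (384x512 float32, mm along the optical axis (not along the pixel's ray), 0 where there is no reading), "K" (3x3 intrinsics, pixels), "view" (4x4, takes a point from world to camera coordinates). Camera axes: x right, y down, z forward; pixel columns grow to the right and rows downward; lengths in mm; the calibration is good to about 2 mm. A picture is of the moment at which its call begins.
- r.sign_off(): hands the job in, once; it reports no verdict.
The state is a dict: "t": time; "joints": joint angles; "qd": joint speeds; "joint_efforts": joint torques, N m; "position": TCP position; "eef_rot": TCP orientation; "contact_force": force on the tool from outside, world axes, zero at the start; "ft_torque": the same for the moment, N m; "width": opening from 0.0 (shut) to 1.0 (fully open).
Only numpy, scipy, OpenCV 4.12 (cv2) and the standard library are available. Lean on these libraries where they do the work, as an engineer would, in place of code of your own. Each camera call takes 0.05 s, during which the arm holds its last target.

## Task

The two-lane test slide has one loaded carrier in at the stop and one empty carrier at the front: which lane is which differs each time. Draw the loaded carrier all the way out to the front with its heat sink on it, then set the loose large heat sink in the nest of the empty carrier, push that carrier fully home against its stop, at its middle so that it does not bind, and finally swing the latch fully across behind it. Leave the other loose parts where they lie.

Things in the scene. Friction and masses are not known exactly. Their poses are not given: they have to be found in the camera images.
- track: fixed test slide: aluminium base 260 (x) x 206 (y) x 10 mm, two lanes along its x. Origin: centre of its underside, on the bench; +x runs from the front (robot side, lip 17 mm high) to the end stops (36 mm high), +y is the left lane. Lane centre lines y = +52 and -52 mm, lane floor 10 mm high, guide rails beside the lanes 24 mm high. Position and yaw vary
- loaded_bar (a point): centre (30 mm over the bench) of the polished handle bar, 8 (x) x 54 (y) x 24 mm, across the robot-side end of the carrier that is loaded at the start; pinch it along x or push it. Bar x in the track frame: about +0.03 with the carrier at the stop, -0.108 at the front lip. Carrier: loose grey plate 90 x 54 x 8 mm, 0.35 kg, lying on the lane floor
- empty_bar (a point): same point on the equal carrier that is empty at the start, near the front of the other lane. Home against its stop it reads x = +0.032 in the track frame. Carriers have 1.5 mm play to the rails and rubber side shoes only 30 mm long: they twist and bind when pushed towards one end of the bar; push within 5 mm of its middle. Moving one on its centre line takes about 4 N
- loaded_nest (a point): nest of the loaded carrier: centre of a heat sink lying in it, 27 mm over the bench, 54 mm from the bar towards +x of the track. The nest is a flat 46 x 46 mm field, 18 mm over the bench, with a rim 4 mm wide and 5 mm high
- empty_nest (a point): nest of the empty carrier: where the centre of the heat sink belongs, 27 mm over the bench, 54 mm from its bar towards +x of the track; 46 x 46 mm inside its 5 mm high rim, sides parallel to the track
- done_center (a point): centre (half-way up) of the heat sink that lies on the loaded carrier, 40 x 40 x 18 mm, aluminium with fins
- new_center (a point): centre (half-way up) of the loose large heat sink, 40 x 40 x 18 mm, 50 g, on the bench behind the open chassis; its yaw varies, its sides are its x and y axes
- latch_knob (a point): middle (51 mm over the bench) of the latch's upright black knob, 14 mm diameter, 34 to 64 mm over the bench, on a flat steel arm (26 to 34 mm over the bench) 46 mm from the pivot. The arm sweeps across the lane just behind (robot side of) the handle bar of a carrier that is home, 5 mm gap, and strikes the bar of one that is not
- latch_pivot (a point): on the upright axis of the latch, on the centre rail at x = +16 mm, y = 0 of the track, at the same height as latch_knob
- latch (a joint): angle of the latch (rad): 0 = arm points to the front (-x of the track) over the centre rail, +1.57 = across the left (+y) lane, -1.57 = across the right (-y) lane (its limits). Light friction, stays where it is left
- small_heatsink_center (a point): centre of a smaller heat sink, 30 x 30 x 12 mm, a bystander
- big_capacitor_center (a point): centre of an upright black capacitor, 18 mm diameter, 32 mm high, a bystander
- relay_cube_center (a point): centre of a black relay, 22 x 28 x 24 mm, a bystander
Things that resemble listed ones, but are neither listed nor needed, are in the scene too. What is shaped like the part that bears new_center but orange or purple is not meant.

How it is judged (in metres and radians):
On the way, in this order (a step that is already met when the one before it is completed fails the run):
1. the loaded carrier is drawn out to the front (within about 15 mm of the lip) with its heat sink in its nest (x of loaded_bar in the frame of track below -0.093 m and distance between done_center and loaded_nest below 0.009 m), for 0.2 s.
2. the loose large heat sink lies released in the nest of the empty carrier, which is still in the front part of its lane (distance between new_center and empty_nest below 0.009 m and contact force between the fingers and heatsink_new below 0.1 N and x of empty_bar in the frame of track below -0.05 m), for 0.2 s.
3. that carrier is home at its stop (within 8 mm), with the heat sink in its nest (x of empty_bar in the frame of track above 0.024 m and distance between new_center and empty_nest below 0.009 m), for 0.2 s.
4. the latch is swung across that carrier's lane (((y of empty_bar in the frame of track above 0 m and value of joint latch above 1.4 rad) or (y of empty_bar in the frame of track below 0 m and value of joint latch below -1.4 rad))), for 0.2 s.
At the end, for the whole second after the job is handed in: The first carrier is within 15 mm of the front lip, its heat sink in its nest; the other is home within 8 mm of its stop, the loose heat sink in its nest (within 9 mm of centre); both carriers lie flat in their lanes; the latch rests within 0.17 rad of fully across the home carrier's lane (all of step 1 and all of step 3 and height (world z) of each of loaded_bar, empty_bar below 0.035 m and ((y of empty_bar in the frame of track above 0 m and value of joint latch above 1.4 rad) or (y of empty_bar in the frame of track below 0 m and value of joint latch below -1.4 rad)) and angle between each of empty_bar, loaded_bar's own z axis and vertical below 0.06 rad and velocity of joint latch between -0.05 and 0.05 rad/s); the robot touches nothing.
It fails at once if a bystander is moved by more than 30 mm (distance of any of small_heatsink_center, big_capacitor_center, relay_cube_center from where it was at the start of the episode above 0.03 m).
It fails at once if a carrier is lifted out of its lane (height (world z) of any of loaded_bar, empty_bar above 0.05 m).
It also fails if it takes over 72 s, if anything falls off the work surface, if the arm or the gripper's body presses on something with over 40 N, if the wrist force passes 120 N, or if a joint passes its speed limit or range.

## Working session

There is one attempt and no reset: what is moved stays moved. The work goes in short steps, Python scripts to look and compute and a tool call to move; the robot and the scene stay as the last step left them, time stands still between calls to the robot, and variables do not carry over. Pictures are saved under pics/ and viewed, and the job is handed in when it is done.

Besides the shell and the picture viewer there is one more tool, called after ">>>" in YAML: its name, and indented under it one key for each argument. arm_command: Moves the arm, as the interface text tells. Its arguments: {"type":"object","properties":{"increments":{"type":"array","items":{"type":"object","properties":{"tx":{"type":"number"},"ty":{"type":"number"},"tz":{"type":"number"},"rx":{"type":"number"},"ry":{"type":"number"},"rz":{"type":"number"}}}},"grip":{"type":"number"},"force":{"type":"number"}},"required":["increments"]}

```bash
mkdir -p pics; ls; python3 - <<'E'
from workcell import r
import cv2,numpy as np
s=r.state();print(s)
for n in("scene","top"):
    c=r.capture(n);cv2.imwrite(f"pics/{n}0.png",cv2.cvtColor(c["img"],cv2.COLOR_RGB2BGR));np.savez(f"pics/{n}0.npz",**c)
    print(c["K"],c["view"])
E
```

```text
pics
{'t': 0.0, 'joints': array([ 1.15094637e+00,  3.59478017e-01,  1.51140969e+00, -2.09301685e-05,
        1.27251462e+00, -1.15087600e-01]), 'qd': array([-1.34008970e-03, -6.90383299e-04, -4.33347807e-04,  9.81936429e-05,
       -3.17114541e-04, -8.88530404e-04]), 'joint_efforts': array([ 6.33169075e-04, -5.27618551e+01, -2.78618449e+01, -4.25891301e-05,
        1.31288316e-02, -5.85154589e-05]), 'position': array([179.8968947 , 572.02028529, 403.87802893]), 'eef_rot': array([-1.55928329,  0.23960667, -0.23888322]), 'contact_force': array([-0.12893805, -0.31651924,  1.03779384]), 'ft_torque': array([-0.03329835, -0.0239178 , -0.01000918]), 'width': 1.0014630015866808}
[[444.73791647   0.         267.53683829]
 [  0.         444.73791647 190.1405424 ]
 [  0.           0.           1.        ]] [[ 8.61228968e-01 -5.08085986e-01 -1.15453716e-02 -5.80369423e+02]
 [-3.27950528e-01 -5.38249688e-01 -7.76360564e-01  2.03797679e+02]
 [ 3.88243630e-01  6.72410518e-01 -6.30183290e-01  9.51653434e+02]
 [ 0.00000000e+00  0.00000000e+00  0.00000000e+00  1.00000000e+00]]
[[381.50278287   0.         252.79172958]
 [  0.         381.50278287 194.64644457]
 [  0.           0.           1.        ]] [[-2.01088594e-04 -9.99993433e-01  3.61852223e-03 -8.75313281e+01]
 [-9.93112136e-01 -2.24271337e-04 -1.17167551e-01  6.20653834e+02]
 [ 1.17167593e-01 -3.61715940e-03 -9.93105569e-01  9.18714922e+02]
 [ 0.00000000e+00  0.00000000e+00  0.00000000e+00  1.00000000e+00]]
```

View pics/scene0.png

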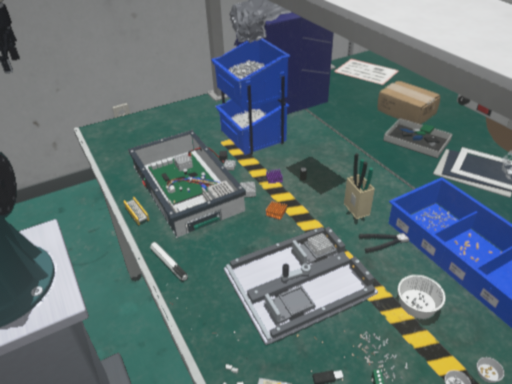

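View pics/top0.png

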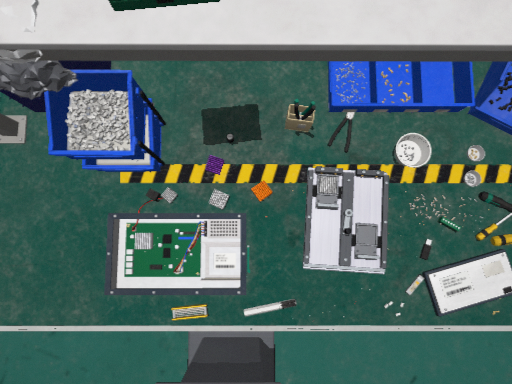

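```bash
python3 - <<'E'
import cv2
a=cv2.imread("pics/top0.png")
cv2.imwrite("pics/t0z.png",cv2.resize(a[150:290,290:400],None,fx=5,fy=5,interpolation=cv2.INTER_CUBIC)[:600*2][:700])
cv2.imwrite("pics/t0z.png",cv2.resize(a[160:280,295:400],None,fx=5,fy=5,interpolation=cv2.INTER_CUBIC))
cv2.imwrite("pics/t0h.png",cv2.resize(a[140:220,140:290],None,fx=5,fy=5,interpolation=cv2.INTER_CUBIC))
b=cv2.imread("pics/scene0.png")
cv2.imwrite("pics/s0z.png",cv2.resize(b[220:345,215:385],None,fx=4,fy=4,interpolation=cv2.INTER_CUBIC))
E
```

```text
(no output)
```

View pics/t0z.png

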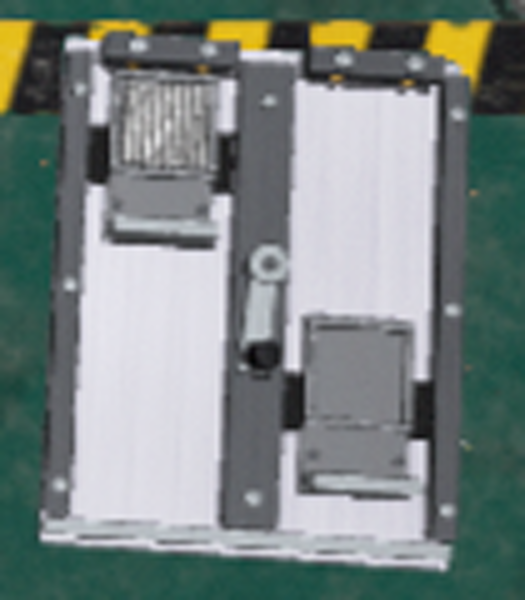

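View pics/t0h.png

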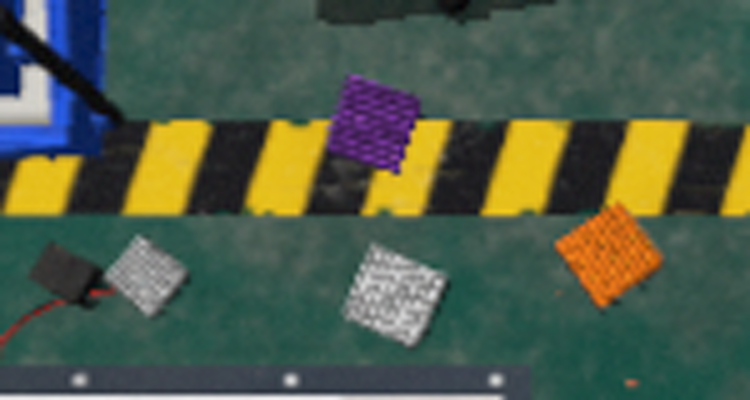

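View pics/s0z.png

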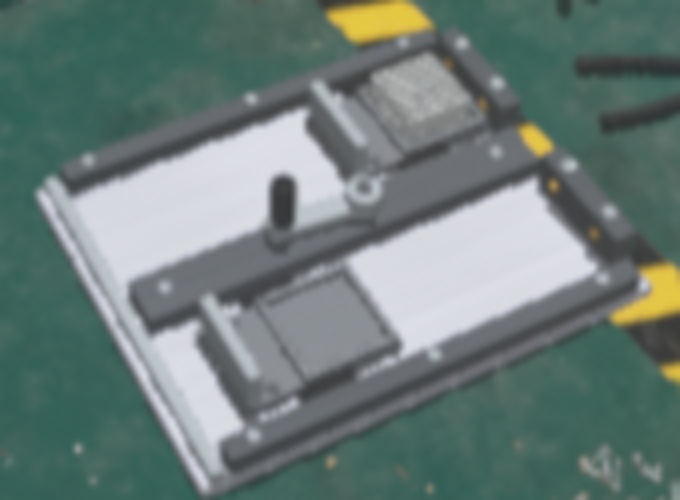

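```bash
cat > h.py <<'E'
import numpy as np,cv2
def load(n): return dict(np.load(f"pics/{n}.npz"))
def cloud(c):
    K,V=c["K"],c["view"];d=c["depth"];v,u=np.mgrid[0:384,0:512]
    P=np.stack([(u-K[0,2])/K[0,0]*d,(v-K[1,2])/K[1,1]*d,d],-1)
    return (P-V[:3,3])@V[:3,:3]
def ray(c,u,v,z):
    K,V=c["K"],c["view"];R=V[:3,:3];o=-R.T@V[:3,3]
    d=R.T@np.array([(u-K[0,2])/K[0,0],(v-K[1,2])/K[1,1],1.]);return o+d*(z-o[2])/d[2]
def proj(c,p):
    q=c["K"]@(c["view"][:3,:3]@np.asarray(p,float)+c["view"][:3,3]);return q[:2]/q[2]
def snap(r,n,tag):
    c=r.capture(n);cv2.imwrite(f"pics/{n}{tag}.png",cv2.cvtColor(c["img"],cv2.COLOR_RGB2BGR));np.savez(f"pics/{n}{tag}.npz",**c);return c
E
python3 - <<'E'
from h import *
c=load("top0");W=cloud(c);z=W[...,2]
np.set_printoptions(precision=1,suppress=True,linewidth=250)
print(z[160:280:6,295:400:5].round())
print(z[185:215:2,205:235:2].round())
# track yaw from lip and screws
for nm,u,v,h in [("FLscrew",60,485,24),("LM",70,285,24),("LB",80,90,24),("RF",447,510,24),("RM",453,310,24),("RB",457,115,24),("CF",253,497,24),("CB",269,100,24),("cornFL",41,540,10),("cornFR",447,568,10),("cornBL",66,38,10)]:
    print(nm,ray(c,295+u/5-.4,160+v/5-.4,h))
E
```

```text
[[ -2.  -0.  -1.   1.  -2.  -2.  -0.   3.   1.  -2.   0.  -2.  -1.  -0.   1.   2.   1.  -3.   0.   1.  -1.]
 [ -4.  -0.   0.   5.   1.  33.   0.  -2.   0.   3.   2.   2.   1.   0.   0.   3.   3.   0.   0.  -0.  -0.]
 [  4.   0.  -4.  25.  21.  23.  30.  33.  31.  35.  23.  23.  21.  35.  37.  39.  35.  36.  10.  -3.   2.]
 [ -0.   0.  -1.  29.   6.  32.  19.  37.  30.  14.  24.  26.  11.   9.  10.  10.  10.  12.  22.   2.   3.]
 [ -1.   0.   1.  23.  10.  35.  22.  33.  33.   6.  24.  23.  10.  11.   8.  13.  12.   9.  25.   4.   2.]
 [  1.  -0.  -1.  25.  20.  31.  29.  20.  35.  18.  24.  24.  11.   9.   8.  10.   8.   8.  25.  -1.   1.]
 [  2.  -3.   1.  21.  14.  18.  19.  17.  16.  18.  25.  24.  12.   8.  11.  12.  11.   5.  24.  -2.  -4.]
 [  1.  -1.  -2.  23.   6.  20.  19.  18.  18.  11.  22.  26.  11.   9.   9.  11.  10.   6.  24.  -1.  -3.]
 [  2.   2.   4.  25.   7.  14.  17.  17.  15.   8.  21.  21.  12.   8.  11.  11.  13.   7.  27.   0.  -0.]
 [ -5.  -1.   7.  23.  10.   8.  10.  10.  15.   8.  39.  40.   8.  10.  10.  12.  11.  10.  20.   1.  -2.]
 [  1.   3.  12.  25
[... 1834 characters left out ...]
   2.]
 [ -2.   0.   1.   3.  -4.  18.  15.  17.  18.  16.  -3.   0.  -3.   3.   1.]
 [ -4.   0.   0.   1.   0.   2.  -0.   7.   3.   5.  -2.  -1.   1.   4.  -2.]
 [ -1.  -0.  -2.   1.   1.   1.  -0.   1.   0.   2.  -0.   1.   3.  -1.   0.]
 [ -1.   2.  -1.  -3.  -2.  -2.  -4.  -1.  -4.  -2.   1.   3.  -2.  -1.  -1.]
 [ 71.  70.  69.  71.  70.  73.  69.  70.  67.  71.  68. 985.  71.  71.  70.]]
FLscrew [ 466.8 -221.6   24. ]
LM [ 566.4 -228.3   24. ]
LB [ 666.  -235.1   24. ]
RF [ 454.4 -414.1   24. ]
RM [ 553.8 -421.2   24. ]
RB [ 653.2 -427.3   24. ]
CF [ 460.8 -317.7   24. ]
CB [ 660.9 -331.6   24. ]
cornFL [ 438.8 -213.6   10. ]
cornFR [ 424.8 -417.8   10. ]
cornBL [ 695.6 -230.5   10. ]
```

```bash
cat >> h.py <<'E'
T0=np.array([560.5,-324.6]);YAW=-0.067
c_,s_=np.cos(YAW),np.sin(YAW)
def totrack(p): d=np.asarray(p)[:2]-T0;return np.array([c_*d[0]+s_*d[1],-s_*d[0]+c_*d[1]])
def toworld(x,y): return T0+np.array([c_*x-s_*y,s_*x+c_*y])
E
python3 - <<'E'
from h import *
np.set_printoptions(precision=1,suppress=True,linewidth=250)
c=load("top0")
for nm,u,v,h in [("lbar",162,230,42),("ebar",365,485,42),("pivot",269,263,40),("knobtop",262,352,64)]:
    p=ray(c,295+u/5-.4,160+v/5-.4,h);print(nm,p,totrack(p))
for n,box in (("top0",(185,212,200,235)),):
    c=load(n);a,b,l,rr=box
    hsv=cv2.cvtColor(c["img"],cv2.COLOR_RGB2HSV)
    m=((hsv[...,1]<60)&(hsv[...,2]>70)).astype(np.uint8);k=np.zeros_like(m);k[a:b,l:rr]=m[a:b,l:rr]
    k=cv2.morphologyEx(k,cv2.MORPH_CLOSE,np.ones((3,3)))
    cs,_=cv2.findContours(k,cv2.RETR_EXTERNAL,cv2.CHAIN_APPROX_NONE)
    ct=max(cs,key=cv2.contourArea);R=cv2.minAreaRect(ct);print(R)
    pts=[ray(c,*q,18) for q in cv2.boxPoints(R)];print(np.array(pts));print(np.mean(pts,0))
    P=np.array(pts)[:,:2]; 
    for i in range(4): e=P[(i+1)%4]-P[i];print(np.hypot(*e),np.arctan2(e[1],e[0]))
c=load("scene0");print(proj(c,[694,3,18]))
E
python3 - <<'E'
import cv2
b=cv2.imread("pics/scene0.png")
cv2.imwrite("pics/s0h.png",cv2.resize(b[140:225,190:310],None,fx=6,fy=6,interpolation=cv2.INTER_CUBIC))
E
```

```text
lbar [ 592.7 -271.8   42. ] [28.6 54.8]
ebar [ 467.5 -368.3   42. ] [-89.9 -49.8]
pivot [ 576.4 -325.    40. ] [15.9  0.7]
knobtop [ 531.8 -314.2   64. ] [-29.4   8.4]
((217.40000915527344, 196.6999969482422), (21.0190372467041, 18.782970428466797), 26.56505012512207)
[[608.1  37.2  18. ]
 [651.3  16.4  18. ]
 [627.1 -31.9  18. ]
 [584.1 -10.9  18. ]]
[617.6   2.7  18. ]
48.02104865642258 -0.4494139514637879
54.04044763175973 -2.0359963723933867
47.8870851630373 2.686255288980008
53.7548596534685 1.1080204217076501
[273.3 175.7]
```

View pics/s0h.png

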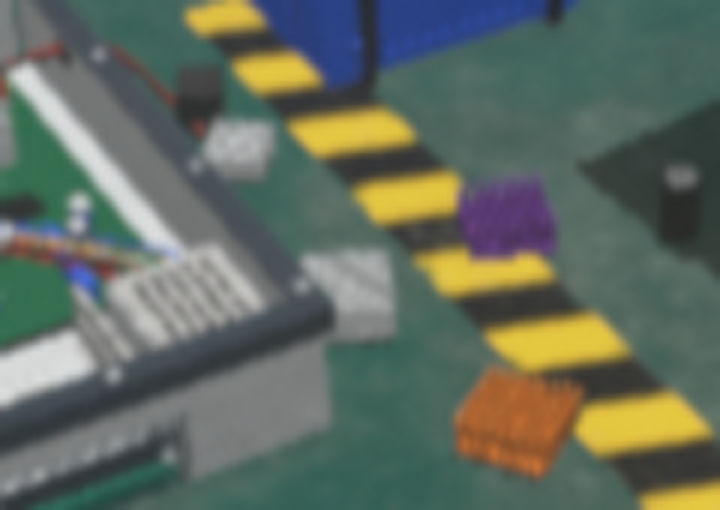

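```bash
python3 - <<'E'
from h import *
np.set_printoptions(precision=2,suppress=True,linewidth=250)
c=load("top0")
P=np.array([ray(c,140+u/5-.4,140+v/5-.4,18)[:2] for u,v in [(375,243),(448,270),(410,347),(345,318)]])
print(P,P.mean(0))
for i in range(4): e=P[(i+1)%4]-P[i];print(np.hypot(*e),np.arctan2(e[1],e[0]))
W=cloud(c);b=W[185:210,205:232].reshape(-1,3);g=c["img"][185:210,205:232].reshape(-1,3).astype(int)
k=(b[:,2]>9)&(b[:,2]<30)
R=cv2.minAreaRect(b[k,:2].astype(np.float32));print(R,b[k].mean(0))
hsv=cv2.cvtColor(c["img"],cv2.COLOR_RGB2HSV)
m=((hsv[...,1]<45)&(hsv[...,2]>105)).astype(np.uint8)
print(m[185:212,205:235])
hs=cv2.cvtColor(load("scene0")["img"],cv2.COLOR_RGB2HSV)
# other sinks / chassis top
print(W[205:222:2,205:246:4,2].round()); print(W[205:222:2,220].round())
E
```

```text
[[639.43  10.08]
 [625.53 -27.35]
 [586.11  -8.31]
 [600.9   24.91]] [612.99  -0.17]
39.92888413292995 -1.9264238463902856
43.77942784050441 2.6918451846120015
36.368849538631125 1.151744844404112
41.28335452715251 -0.36728569906972425
((613.8617553710938, 1.2141857147216797), (39.81998825073242, 39.12985610961914), 65.66314697265625) [613.83   1.37  15.8 ]
[[0 0 0 0 0 0 0 0 0 0 0 0 0 0 0 0 0 0 0 0 0 0 0 0 0 0 0 0 0 0]
 [0 0 0 0 0 0 0 0 0 0 0 0 0 0 0 0 0 0 0 0 0 0 0 0 0 0 0 0 0 0]
 [0 0 0 0 0 0 0 0 0 0 0 0 0 0 0 0 0 0 0 0 0 0 0 0 0 0 0 0 0 0]
 [0 0 0 0 0 0 0 0 0 1 0 0 0 0 0 0 0 0 0 0 0 0 0 0 0 0 0 0 0 0]
 [0 0 0 0 0 0 0 0 0 1 1 1 0 0 0 0 0 0 0 0 0 0 0 0 0 0 0 0 0 0]
 [0 0 0 0 0 0 0 0 1 1 1 1 1 1 0 0 0 0 0 0 0 0 0 0 0 0 0 0 0 0]
 [0 0 0 0 0 0 0 0 1 1 1 1 1 1 1 1 0 0 0 0 0 0 0 0 0 0 0 0 0 0]
 [0 0 0 0 0 0 0 0 1 1 1 1 1 1 1 1 1 1 0 0 0 0 0 0 0 0 0 0 0 0]
 [0 0 0 0 0 0 0 1 1 1 1 1 1 1 1 1 1 1 1 1 1 0 0 0 0 0 0 0 0 0]
 [0 0 0 0 0 0 0 1 1 1 1 1 1 1 1 1 1 1 1 1 1 1 1 0 0 0 0 0 0 0]
 [0 0 0 0 0 0 1 1 1 1 1 1 1 1 1 1 1 1 1 1 1 1 1 1 0 0 0 0 0 0]
 [0 0 0 0 0 0 1 1 1 1 1 1 1 1 1 1 1 1 1 1 1 1 1
[... 848 characters left out ...]
 0 0 0 0 0 0 0 0 0 0 0 0 0 0 0 0 0 0 0 0 0 0 0 0]
 [0 0 0 0 0 0 0 0 0 0 0 0 0 0 0 0 0 0 0 0 0 0 0 0 0 0 0 0 0 0]]
[[-2.  1. -4. 15. 18. -3. -3.  1.  1. -1. -2.]
 [-4.  0.  0. -0.  3. -2.  1. -2. -0. -2. -3.]
 [-1. -2.  1. -0.  0. -0.  3.  0. -0.  0. -2.]
 [-1. -1. -2. -4. -4.  1. -2. -1. -1. -2.  1.]
 [71. 69. 70. 69. 67. 68. 71. 70. 69. 75. 72.]
 [69. 72. 70. 70. 70. 69. 71. 70. 69. 70. 70.]
 [71. 72. 70. 75. 70. 70. 70. 68. 67. 71. 70.]
 [ 5. 44. 44. 43. 40. 44. 42. 41. 43. 71. 71.]
 [25. 43. 43. 48. 44. 41. 41. 44. 42. 72. 74.]]
[[598.  -3.   2.]
 [591.  -4.  17.]
 [509. -84. 985.]
 [582.  -3.  -2.]
 [573.  -8.  67.]
 [568.  -9.  70.]
 [563.  -9.  73.]
 [559.  -7.  45.]
 [554.  -7.  46.]]
```

```bash
python3 - <<'E'
from h import *
np.set_printoptions(precision=1,suppress=True,linewidth=250)
c=load("top0");W=cloud(c)
for nm,(a,b,l,rr),zl in [("L",(200,212,313,342),(33,48)),("E",(250,262,352,384),(33,48)),("railL",(170,260,300,316),(20,29)),("railR",(175,265,376,396),(20,29)),("railC",(172,262,338,356),(20,29)),("stopL",(162,176,312,346),(31,42)),("stopR",(162,180,352,388),(31,42)),("lip",(255,278,300,390),(14,21))]:
    q=W[a:b,l:rr].reshape(-1,3);q=q[(q[:,2]>zl[0])&(q[:,2]<zl[1])]
    t=np.array([totrack(p) for p in q]);print(nm,len(q),q.mean(0),"track mean",t.mean(0),"med",np.median(t,0),"p5",np.percentile(t,4,0),"p95",np.percentile(t,96,0))
a=c["img"][196:214,308:345];h=cv2.cvtColor(c["img"],cv2.COLOR_RGB2GRAY)
print(h[200:212,313:342]);print(h[250:262,352:384])
E
```

```text
L 75 [ 594.6 -272.8   40.8] track mean [30.5 53.9] med [30.6 54.7] p5 [27.  29.5] p95 [34.3 77.6]
E 75 [ 468.3 -368.1   40.5] track mean [-89.1 -49.6] med [-89.2 -49.9] p5 [-92.6 -74.6] p95 [-85.2 -25.1]
railL 469 [ 572.7 -227.5   23.7] track mean [ 5.7 97.7] med [ 6.  97.9] p5 [-98.7  91.5] p95 [111.3 103.8]
railR 505 [ 558.4 -418.1   23.4] track mean [  4.2 -93.4] med [  0.9 -94.2] p5 [ -95.9 -100.9] p95 [112.9 -75.9]
railC 838 [ 569.7 -323.5   23.6] track mean [9.1 1.7] med [25.4  2. ] p5 [-99.4 -12.1] p95 [113.6  14.9]
stopL 150 [ 685.4 -279.1   35.8] track mean [121.6  53.8] med [121.4  53.4] p5 [115.3  22.1] p95 [128.2  85.1]
stopR 152 [ 678.3 -383.5   35.6] track mean [121.4 -50.9] med [121.4 -51.3] p5 [115.2 -81.5] p95 [128.  -20.2]
lip 314 [ 444.8 -321.7   17. ] track mean [-115.7   -4.8] med [-119.7   -6.9] p5 [-124.4  -93.1] p95 [-92.9  98. ]
[[226 226 197 154 119 105 119 136 137 137 138 135 136 136 137 136 134 137 136 135 134 135 126 135 163 206 220 220 130]
 [226 225 198 157 115  98 126 138 137 137 137 138 136 137 136 136 135 136 135 135 134 114 102 114 196 218 222 220 1
[... 2067 characters left out ...]
175 171 174 169 174 178 186 111  52  89  96]
 [213 212 125  99  87  78 124 140 154 173 182 188 179 179 180 182 183 184 185 187 180 179 179 178 177 177 179 159  90  54  90  95]
 [214 212 140  94  87  75  80  85  91  93  97  98  92  92  92 100 104 106 107 119 128 133 134 158 174 182 175 150  81  55  88  95]
 [212 212 203 204 203 204 203 204 204 200 200 199 203 136  83  91  95  85  82  87  80  81  85  93 113 186 206 177  95  54  88  94]
 [212 211 213 215 218 217 217 219 217 213 212 213 216 206 201 198 200 200 201 203 199 199 204 200 200 207 209 179 100  59  91  95]
 [215 210 213 216 218 219 216 219 216 213 212 215 217 214 213 211 213 213 212 216 211 213 214 212 209 210 208 182 101  60  85 156]]
```

```bash
sed -i 's/T0=np.array.*;YAW/T0=np.array([560.6,-323.2]);YAW/' h.py; cat >> h.py <<'E'
from scipy.spatial.transform import Rotation as Ro
def goto(r,x,y,z,zyaw=None):
    """increment (m, rad) to TCP pointing down with jaw axis heading zyaw (mod pi)"""
    s=r.state();R=Ro.from_rotvec(s["eef_rot"]);M=R.as_matrix()
    cur=np.arctan2(M[1,2],M[0,2])
    if zyaw is None: zyaw=cur
    zy=zyaw+np.pi*np.round((cur-zyaw)/np.pi)
    zt=np.array([np.cos(zy),np.sin(zy),0]);yt=np.array([0,0,-1.]);xt=np.cross(yt,zt)
    rv=(R.inv()*Ro.from_matrix(np.stack([xt,yt,zt],1))).as_rotvec()
    d=M.T@(np.array([x,y,z])-s["position"])/1000
    print("t",round(s["t"],2),"pos",s["position"].round(1),"zyaw cur",round(cur,3),"tilt",M[:,1].round(3),"w",round(s["width"],3),"F",s["contact_force"].round(1),"q",s["joints"].round(2))
    print("t:",d.round(4),"r:",rv.round(3))
E
python3 - <<'E'
from h import *
from workcell import r
goto(r,594.6,-272.5,260,YAW)
goto(r,594.6,-272.5,300,YAW+3.14159)
E
```

```text
t 0.1 pos [180.  572.  403.9] zyaw cur 1.266 tilt [-0.001 -0.002 -1.   ] w 1.001 F [ 0.4  0.4 -1.2] q [ 1.15  0.36  1.51  0.    1.27 -0.12]
t: [ 0.649   0.1449 -0.6809] r: [2.000e-03 1.333e+00 1.000e-03]
t 0.1 pos [180.  572.  403.9] zyaw cur 1.266 tilt [-0.001 -0.002 -1.   ] w 1.001 F [ 0.4  0.4 -1.2] q [ 1.15  0.36  1.51  0.    1.27 -0.12]
t: [ 0.649   0.1049 -0.681 ] r: [2.000e-03 1.333e+00 1.000e-03]
```

>>> arm_command:
  increments:
    - {"tx": 0.649,"ty": 0.1,"tz": -0.681,"ry": 1.333}
    - {"tx": 0.649,"ty": 0.1,"tz": -0.681,"ry": 1.333}
    - {"tx": 0.649,"ty": 0.1,"tz": -0.681,"ry": 1.333}
    - {"tx": 0.649,"ty": 0.1,"tz": -0.681,"ry": 1.333}
    - {"tx": 0.649,"ty": 0.1,"tz": -0.681,"ry": 1.333}
  grip: 0.2
  force: 40

```text
$.increments[0]: bad value
```

```bash
python3 - <<'E'
from h import *
from workcell import r
goto(r,594.6,-272.5,300,YAW)
E
```

```text
t 0.1 pos [180.  572.  403.9] zyaw cur 1.266 tilt [-0.001 -0.002 -1.   ] w 1.001 F [ 0.4  0.4 -1.2] q [ 1.15  0.36  1.51  0.    1.27 -0.12]
t: [ 0.649   0.1049 -0.681 ] r: [2.000e-03 1.333e+00 1.000e-03]
```

>>> arm_command:
  increments:
    - {"tx": 0.034,"ty": 0.005,"tz": -0.036,"ry": 0.14}
    - {"tx": 0.068,"ty": 0.01,"tz": -0.072,"ry": 0.28}
    - {"tx": 0.102,"ty": 0.015,"tz": -0.108,"ry": 0.42}
    - {"tx": 0.136,"ty": 0.02,"tz": -0.144,"ry": 0.56}
    - {"tx": 0.17,"ty": 0.025,"tz": -0.18,"ry": 0.7}
  grip: 0.2
  force: 40

```text
$.increments[0]: bad value
```

```bash
python3 - <<'E'
from h import *
from workcell import r
goto(r,594.6,-272.5,300,YAW)
E
```

```text
t 0.1 pos [180.  572.  403.9] zyaw cur 1.266 tilt [-0.001 -0.002 -1.   ] w 1.001 F [ 0.4  0.4 -1.2] q [ 1.15  0.36  1.51  0.    1.27 -0.12]
t: [ 0.649   0.1049 -0.681 ] r: [2.000e-03 1.333e+00 1.000e-03]
```

Maybe every key must be present.

>>> arm_command:
  increments:
    - {"tx": 0.17,"ty": 0.025,"tz": -0.18,"rx": 0,"ry": 0.7,"rz": 0}
    - {"tx": 0.17,"ty": 0.025,"tz": -0.18,"rx": 0,"ry": 0.7,"rz": 0}
    - {"tx": 0.17,"ty": 0.025,"tz": -0.18,"rx": 0,"ry": 0.7,"rz": 0}
    - {"tx": 0.17,"ty": 0.025,"tz": -0.18,"rx": 0,"ry": 0.7,"rz": 0}
    - {"tx": 0.17,"ty": 0.025,"tz": -0.18,"rx": 0,"ry": 0.7,"rz": 0}
  grip: 0.2
  force: 40

```text
t: 0.6
position: [288.4, 347.7, 379.3]
eef_rot: [-1.424, 0.787, -0.787]
contact_force: [1.0, -0.1, -0.6]
width: 0.199
```

```bash
python3 - <<'E'
from h import *
from workcell import r
goto(r,594.6,-272.5,300,YAW)
E
```

```text
t 0.6 pos [288.4 347.7 379.3] zyaw cur 0.561 tilt [-0. -0. -1.] w 0.199 F [ 1.  -0.1 -0.6] q [ 0.73  0.17  1.85 -0.    1.12  0.16]
t: [ 0.688   0.0795 -0.0708] r: [0.    0.628 0.   ]
```

>>> arm_command:
  increments:
    - {"tx": 0.688,"ty": 0.05,"tz": -0.071,"rx": 0,"ry": 0.628,"rz": 0}
    - {"tx": 0.688,"ty": 0.05,"tz": -0.071,"rx": 0,"ry": 0.628,"rz": 0}
    - {"tx": 0.688,"ty": 0.05,"tz": -0.071,"rx": 0,"ry": 0.628,"rz": 0}
    - {"tx": 0.688,"ty": 0.05,"tz": -0.071,"rx": 0,"ry": 0.628,"rz": 0}
    - {"tx": 0.688,"ty": 0.05,"tz": -0.071,"rx": 0,"ry": 0.628,"rz": 0}

```text
t: 1.1
position: [399.9, 124.6, 361.5]
eef_rot: [-1.177, 1.258, -1.258]
contact_force: [1.5, 0.8, -0.4]
width: 0.201
```

```bash
python3 - <<'E'
from h import *
from workcell import r
goto(r,594.6,-272.5,290,YAW)
E
```

```text
t 1.1 pos [399.9 124.6 361.5] zyaw cur -0.067 tilt [ 0.  0. -1.] w 0.201 F [ 1.5  0.8 -0.4] q [ 0.14  0.15  1.93 -0.    1.06  0.2 ]
t: [0.3833 0.0716 0.2206] r: [-0.  0. -0.]
```

>>> arm_command:
  increments:
    - {"tx": 0.383,"ty": 0.07,"tz": 0.221,"rx": 0,"ry": 0,"rz": 0}
    - {"tx": 0.383,"ty": 0.07,"tz": 0.221,"rx": 0,"ry": 0,"rz": 0}
    - {"tx": 0.383,"ty": 0.07,"tz": 0.221,"rx": 0,"ry": 0,"rz": 0}
    - {"tx": 0.383,"ty": 0.07,"tz": 0.221,"rx": 0,"ry": 0,"rz": 0}
    - {"tx": 0.383,"ty": 0.07,"tz": 0.221,"rx": 0,"ry": 0,"rz": 0}

```text
t: 1.6
position: [509.9, -96.7, 322.1]
eef_rot: [-1.179, 1.256, -1.255]
contact_force: [1.4, -0.2, 0.8]
width: 0.202
```

```bash
python3 - <<'E'
from h import *
from workcell import r
goto(r,594.6,-272.5,260,YAW)
E
```

```text
t 1.6 pos [509.9 -96.7 322.1] zyaw cur -0.063 tilt [-0.  0. -1.] w 0.202 F [ 1.4 -0.2  0.8] q [-0.32  0.34  1.78  0.    1.02 -0.26]
t: [0.1702 0.062  0.0956] r: [ 0.     0.004 -0.   ]
```

>>> arm_command:
  increments:
    - {"tx": 0.17,"ty": 0.062,"tz": 0.0956,"rx": 0,"ry": 0.004,"rz": 0}
    - {"tx": 0.17,"ty": 0.062,"tz": 0.0956,"rx": 0,"ry": 0.004,"rz": 0}
    - {"tx": 0.17,"ty": 0.062,"tz": 0.0956,"rx": 0,"ry": 0.004,"rz": 0}
    - {"tx": 0.17,"ty": 0.062,"tz": 0.0956,"rx": 0,"ry": 0.004,"rz": 0}
    - {"tx": 0.17,"ty": 0.062,"tz": 0.0956,"rx": 0,"ry": 0.004,"rz": 0}

```text
t: 2.1
position: [596.0, -275.2, 258.3]
eef_rot: [-1.176, 1.259, -1.262]
contact_force: [-1.1, -0.4, -0.4]
width: 0.199
```

```bash
python3 - <<'E'
from h import *
from workcell import r
goto(r,594.6,-272.5,199,YAW)
for n in("top","scene"): snap(r,n,"1")
a=cv2.imread("pics/top1.png");cv2.imwrite("pics/t1z.png",cv2.resize(a[150:290,290:410],None,fx=4,fy=4,interpolation=cv2.INTER_CUBIC))
a=cv2.imread("pics/scene1.png");cv2.imwrite("pics/s1z.png",cv2.resize(a[180:345,215:385],None,fx=3.5,fy=3.5,interpolation=cv2.INTER_CUBIC))
E
```

```text
t 2.1 pos [ 596.  -275.2  258.3] zyaw cur -0.069 tilt [ 0.001 -0.002 -1.   ] w 0.199 F [-1.1 -0.4 -0.4] q [-0.54  0.59  1.52 -0.    1.03 -0.47]
t: [-0.0027  0.0593 -0.0016] r: [-0.001 -0.002  0.002]
```

View pics/s1z.png

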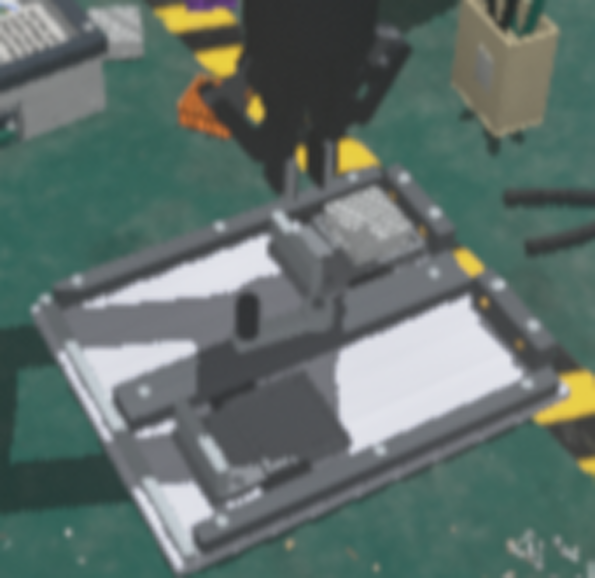

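>>> arm_command:
  increments:
    - {"tx": -0.003,"ty": 0.01,"tz": -0.0016,"rx": 0,"ry": -0.002,"rz": 0}
    - {"tx": -0.003,"ty": 0.025,"tz": -0.0016,"rx": 0,"ry": -0.002,"rz": 0}
    - {"tx": -0.003,"ty": 0.032,"tz": -0.0016,"rx": 0,"ry": -0.002,"rz": 0}

```text
t: 2.5
position: [591.9, -265.1, 227.0]
eef_rot: [-1.18, 1.258, -1.253]
contact_force: [0.5, 0.2, 0.0]
width: 0.202
```

```bash
python3 - <<'E'
from h import *
from workcell import r
goto(r,594.6,-272.5,199,YAW)
snap(r,"scene","2");snap(r,"top","2")
a=cv2.imread("pics/scene2.png");cv2.imwrite("pics/s2z.png",cv2.resize(a[200:300,260:360],None,fx=6,fy=6,interpolation=cv2.INTER_CUBIC))
E
```

```text
t 2.5 pos [ 591.9 -265.1  227. ] zyaw cur -0.062 tilt [-0.003  0.001 -1.   ] w 0.202 F [0.5 0.2 0. ] q [-0.53  0.62  1.56  0.    0.97 -0.47]
t: [0.0073 0.028  0.0033] r: [ 0.003  0.005 -0.001]
```

View pics/s2z.png

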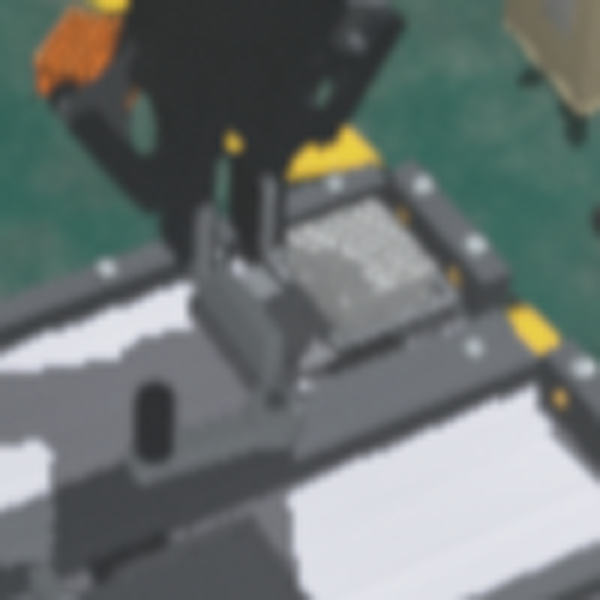

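```bash
python3 - <<'E'
from h import *
from workcell import r
goto(r,594.6,-272.5,199,YAW)
E
```

```text
t 2.6 pos [ 592.  -265.6  227. ] zyaw cur -0.063 tilt [-0.003  0.002 -1.   ] w 0.201 F [0.8 0.5 0.5] q [-0.53  0.62  1.56 -0.    0.97 -0.47]
t: [0.0068 0.028  0.0031] r: [ 0.003  0.004 -0.001]
```

>>> arm_command:
  increments:
    - {"tx": 0.0068,"ty": 0.0,"tz": 0.003,"rx": 0.003,"ry": 0.004,"rz": 0}
    - {"tx": 0.0068,"ty": 0.007,"tz": 0.003,"rx": 0.003,"ry": 0.004,"rz": 0}
    - {"tx": 0.0068,"ty": 0.015,"tz": 0.003,"rx": 0.003,"ry": 0.004,"rz": 0}
    - {"tx": 0.0068,"ty": 0.015,"tz": 0.003,"rx": 0.003,"ry": 0.004,"rz": 0}

```text
t: 3.0
position: [595.0, -273.9, 212.3]
eef_rot: [-1.175, 1.259, -1.259]
contact_force: [-0.3, 0.3, 0.7]
width: 0.201
```

```bash
python3 - <<'E'
from h import *
from workcell import r
goto(r,594.6,-272.5,199,YAW)
snap(r,"scene","3")
a=cv2.imread("pics/scene3.png");cv2.imwrite("pics/s3z.png",cv2.resize(a[200:300,260:360],None,fx=6,fy=6,interpolation=cv2.INTER_CUBIC))
E
```

```text
t 3.0 pos [ 595.  -273.9  212.3] zyaw cur -0.068 tilt [ 0.001  0.001 -1.   ] w 0.201 F [-0.3  0.3  0.7] q [-0.54  0.64  1.56  0.    0.95 -0.47]
t: [-0.0013  0.0133 -0.0005] r: [-0.001 -0.001 -0.001]
```

View pics/s3z.png

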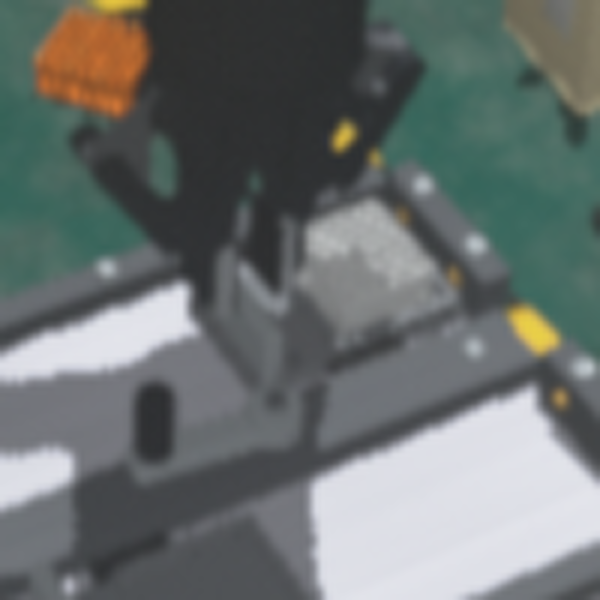

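The fingers straddle the bar (bar near (262,285) of the crop) with no contact. Continue down and close.

>>> arm_command:
  increments:
    - {"tx": -0.001,"ty": 0.006,"tz": 0,"rx": 0,"ry": 0,"rz": 0}
    - {"tx": -0.001,"ty": 0.013,"tz": 0,"rx": 0,"ry": 0,"rz": 0}
    - {"tx": -0.001,"ty": 0.013,"tz": 0,"rx": 0,"ry": 0,"rz": 0}

```text
t: 3.35
position: [595.2, -272.7, 199.4]
eef_rot: [-1.175, 1.259, -1.259]
contact_force: [-0.2, 0.4, 0.3]
width: 0.203
```

>>> arm_command:
  increments:
    - {"tx": 0,"ty": 0,"tz": 0,"rx": 0,"ry": 0,"rz": 0}
    - {"tx": 0,"ty": 0,"tz": 0,"rx": 0,"ry": 0,"rz": 0}
    - {"tx": 0,"ty": 0,"tz": 0,"rx": 0,"ry": 0,"rz": 0}
  grip: 0
  force: 30

```text
t: 3.65
position: [594.5, -272.7, 200.0]
eef_rot: [-1.176, 1.26, -1.258]
contact_force: [-5.3, -0.3, -2.3]
width: 0.081
```

```bash
python3 - <<'E'
from h import *
from workcell import r
s=r.state();print(s["width"],totrack(s["position"]))
g=toworld(-104,totrack(s["position"])[1])
goto(r,*g,s["position"][2],YAW)
E
```

```text
0.08100526593878153 [30.47391184 52.62293265]
t 3.65 pos [ 594.5 -272.7  200. ] zyaw cur -0.068 tilt [-0.     0.001 -1.   ] w 0.081 F [-5.3 -0.3 -2.3] q [-0.54  0.66  1.56  0.    0.92 -0.47]
t: [ 1.000e-04  0.000e+00 -1.345e-01] r: [ 0.    -0.001 -0.001]
```

>>> arm_command:
  increments:
    - {"tx": 0,"ty": 0,"tz": -0.01,"rx": 0,"ry": 0,"rz": 0}
    - {"tx": 0,"ty": 0,"tz": -0.025,"rx": 0,"ry": 0,"rz": 0}
    - {"tx": 0,"ty": 0,"tz": -0.04,"rx": 0,"ry": 0,"rz": 0}
    - {"tx": 0,"ty": 0,"tz": -0.055,"rx": 0,"ry": 0,"rz": 0}
    - {"tx": 0,"ty": 0,"tz": -0.07,"rx": 0,"ry": 0,"rz": 0}

```text
t: 4.15
position: [525.3, -268.3, 200.5]
eef_rot: [-1.173, 1.256, -1.262]
contact_force: [-0.5, 0.3, -3.6]
width: 0.082
```

>>> arm_command:
  increments:
    - {"tx": 0,"ty": 0,"tz": -0.015,"rx": 0,"ry": 0,"rz": 0}
    - {"tx": 0,"ty": 0,"tz": -0.03,"rx": 0,"ry": 0,"rz": 0}
    - {"tx": 0,"ty": 0,"tz": -0.045,"rx": 0,"ry": 0,"rz": 0}
    - {"tx": 0,"ty": 0,"tz": -0.057,"rx": 0,"ry": 0,"rz": 0}
    - {"tx": 0,"ty": 0,"tz": -0.063,"rx": 0,"ry": 0,"rz": 0}

```text
t: 4.65
position: [461.9, -263.8, 200.3]
eef_rot: [-1.174, 1.257, -1.261]
contact_force: [0.4, -0.4, -3.7]
width: 0.082
```

```bash
python3 - <<'E'
from h import *
from workcell import r
snap(r,"top","4");snap(r,"scene","4")
s=r.state();print(s["t"],s["width"],totrack(s["position"]),s["position"],s["contact_force"])
a=cv2.imread("pics/scene4.png");cv2.imwrite("pics/s4z.png",cv2.resize(a[200:345,215:385],None,fx=4,fy=4,interpolation=cv2.INTER_CUBIC))
a=cv2.imread("pics/top4.png");cv2.imwrite("pics/t4z.png",cv2.resize(a[150:290,290:410],None,fx=4,fy=4,interpolation=cv2.INTER_CUBIC))
E
```

```text
4.75 0.08084276372232108 [-101.99593211   52.53988967] [ 462.35045166 -263.94937618  200.29635832] [ 1.40109387  0.80291288 -3.95807781]
```

View pics/s4z.png

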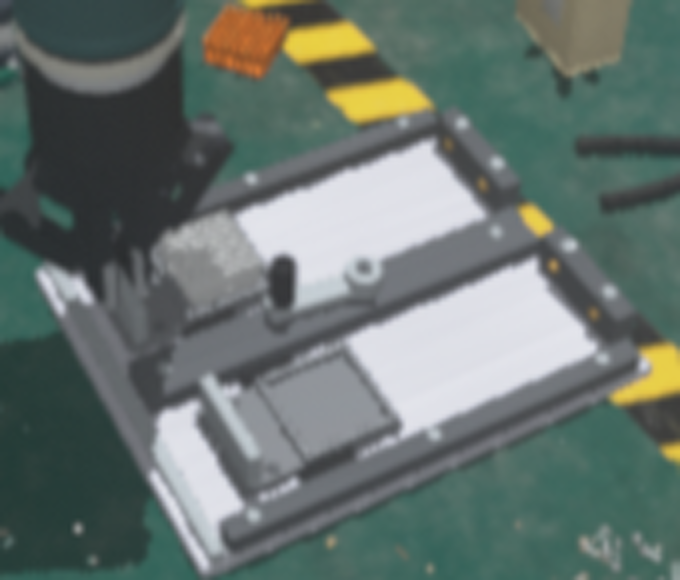

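>>> arm_command:
  increments:
    - {"tx": 0,"ty": 0,"tz": -0.003,"rx": 0,"ry": 0,"rz": 0}
    - {"tx": 0,"ty": 0,"tz": -0.003,"rx": 0,"ry": 0,"rz": 0}

```text
t: 4.95
position: [460.3, -264.0, 200.3]
eef_rot: [-1.174, 1.256, -1.261]
contact_force: [-0.4, 0.0, -3.2]
width: 0.084
```

>>> arm_command:
  increments:
    - {"tx": 0,"ty": 0,"tz": 0,"rx": 0,"ry": 0,"rz": 0}
    - {"tx": 0,"ty": 0,"tz": 0,"rx": 0,"ry": 0,"rz": 0}
  grip: 0.2

```text
t: 5.15
position: [460.7, -264.2, 200.6]
eef_rot: [-1.174, 1.255, -1.262]
contact_force: [-0.2, 0.0, -0.6]
width: 0.201
```

>>> arm_command:
  increments:
    - {"tx": 0,"ty": -0.02,"tz": 0,"rx": 0,"ry": 0,"rz": 0}
    - {"tx": 0,"ty": -0.06,"tz": 0,"rx": 0,"ry": 0,"rz": 0}
    - {"tx": 0,"ty": -0.08,"tz": 0,"rx": 0,"ry": 0,"rz": 0}
    - {"tx": 0,"ty": -0.08,"tz": 0,"rx": 0,"ry": 0,"rz": 0}

```text
t: 5.55
position: [461.3, -264.8, 283.5]
eef_rot: [-1.173, 1.25, -1.266]
contact_force: [0.7, -0.4, -0.2]
width: 0.202
```

```bash
python3 - <<'E'
from h import *
from workcell import r
snap(r,"scene","5")
a=cv2.imread("pics/scene5.png");cv2.imwrite("pics/s5z.png",cv2.resize(a[200:345,215:385],None,fx=4,fy=4,interpolation=cv2.INTER_CUBIC))
goto(r,613.6,0.8,280,1.148)
E
```

```text
t 5.6 pos [ 460.7 -264.3  281.9] zyaw cur -0.068 tilt [ 0.007 -0.003 -1.   ] w 0.201 F [-0.4 -0.1 -1.3] q [-0.65  0.41  1.8   0.    0.93 -0.58]
t: [-0.2749  0.0021  0.1346] r: [-0.004 -1.216  0.006]
```

View pics/s5z.png

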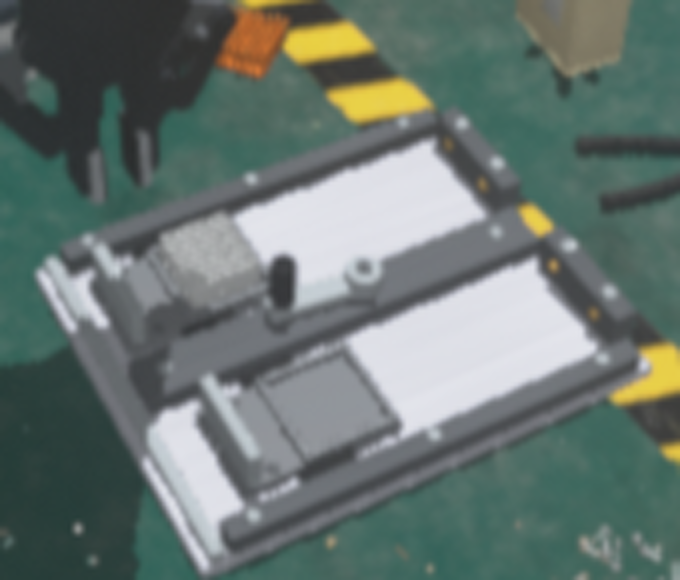

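>>> arm_command:
  increments:
    - {"tx": -0.275,"ty": 0.002,"tz": 0.1346,"rx": -0.004,"ry": -1.216,"rz": 0.006}
    - {"tx": -0.275,"ty": 0.002,"tz": 0.1346,"rx": -0.004,"ry": -1.216,"rz": 0.006}
    - {"tx": -0.275,"ty": 0.002,"tz": 0.1346,"rx": -0.004,"ry": -1.216,"rz": 0.006}
    - {"tx": -0.275,"ty": 0.002,"tz": 0.1346,"rx": -0.004,"ry": -1.216,"rz": 0.006}
    - {"tx": -0.275,"ty": 0.002,"tz": 0.1346,"rx": -0.004,"ry": -1.216,"rz": 0.006}
  grip: 0.7

```text
t: 6.1
position: [585.0, -45.3, 277.4]
eef_rot: [-1.457, 0.692, -0.686]
contact_force: [1.1, -0.3, 0.4]
width: 0.699
```

```bash
python3 - <<'E'
from h import *
from workcell import r
goto(r,613.6,0.8,260,1.148)
E
```

```text
t 6.1 pos [585.  -45.3 277.4] zyaw cur 0.688 tilt [-0.002  0.003 -1.   ] w 0.699 F [ 1.1 -0.3  0.4] q [-0.2   0.48  1.67  0.    0.99 -0.89]
t: [-0.0174  0.0175  0.0514] r: [-0.001 -0.46  -0.004]
```

>>> arm_command:
  increments:
    - {"tx": -0.0174,"ty": 0.0175,"tz": 0.0514,"rx": 0,"ry": -0.46,"rz": 0}
    - {"tx": -0.0174,"ty": 0.0175,"tz": 0.0514,"rx": 0,"ry": -0.46,"rz": 0}
    - {"tx": -0.0174,"ty": 0.0175,"tz": 0.0514,"rx": 0,"ry": -0.46,"rz": 0}
    - {"tx": -0.0174,"ty": 0.0175,"tz": 0.0514,"rx": 0,"ry": -0.46,"rz": 0}
    - {"tx": -0.0174,"ty": 0.0175,"tz": 0.0514,"rx": 0,"ry": -0.46,"rz": 0}

```text
t: 6.6
position: [613.2, -1.3, 260.4]
eef_rot: [-1.542, 0.341, -0.337]
contact_force: [-0.5, 0.4, 1.1]
width: 0.702
```

```bash
python3 - <<'E'
from h import *
from workcell import r
snap(r,"scene","6");snap(r,"top","6")
a=cv2.imread("pics/scene6.png");cv2.imwrite("pics/s6z.png",cv2.resize(a[110:225,190:310],None,fx=5,fy=5,interpolation=cv2.INTER_CUBIC))
goto(r,613.6,0.8,200,1.148)
E
```

```text
t 6.7 pos [613.3  -1.7 261. ] zyaw cur 1.138 tilt [-0.001  0.002 -1.   ] w 0.7 F [ 0.2 -0.1 -0.2] q [-0.12  0.53  1.62  0.    0.99 -1.26]
t: [-0.0007  0.061   0.0023] r: [-0.002 -0.01  -0.002]
```

View pics/s6z.png

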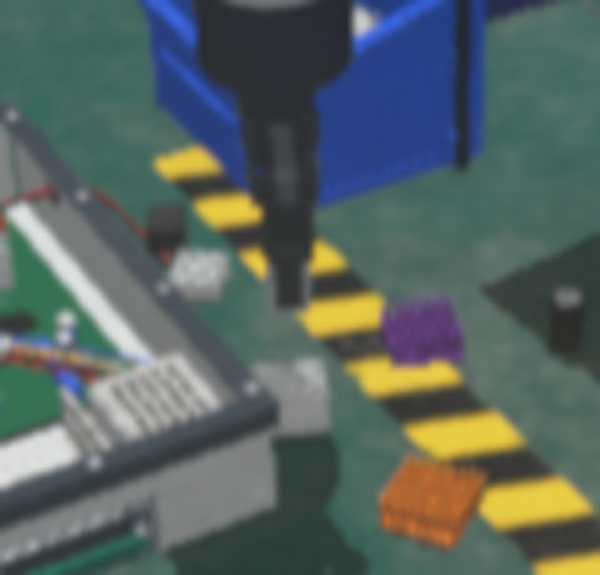

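>>> arm_command:
  increments:
    - {"tx": -0.001,"ty": 0.03,"tz": 0.0023,"rx": 0,"ry": -0.01,"rz": 0}
    - {"tx": -0.001,"ty": 0.05,"tz": 0.0023,"rx": 0,"ry": -0.01,"rz": 0}
    - {"tx": -0.001,"ty": 0.06,"tz": 0.0023,"rx": 0,"ry": -0.01,"rz": 0}
    - {"tx": -0.001,"ty": 0.06,"tz": 0.0023,"rx": 0,"ry": -0.01,"rz": 0}

```text
t: 7.1
position: [612.8, 1.0, 200.2]
eef_rot: [-1.544, 0.333, -0.327]
contact_force: [-0.7, 0.2, 0.5]
width: 0.7
```

```bash
python3 - <<'E'
from h import *
from workcell import r
snap(r,"scene","7")
a=cv2.imread("pics/scene7.png");cv2.imwrite("pics/s7z.png",cv2.resize(a[140:215,220:300],None,fx=7,fy=7,interpolation=cv2.INTER_CUBIC))
goto(r,613.6,0.8,176,1.148)
E
```

```text
t 7.15 pos [613.4   1.  201.3] zyaw cur 1.151 tilt [-0.001  0.003 -1.   ] w 0.703 F [ 1.4 -0.   0.4] q [-0.11  0.61  1.66  0.    0.87 -1.26]
t: [ 0.0003  0.0253 -0.0002] r: [-0.002  0.003 -0.002]
```

View pics/s7z.png

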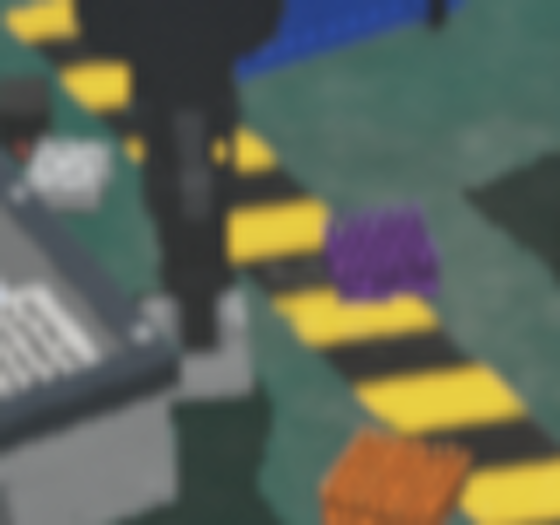

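>>> arm_command:
  increments:
    - {"tx": 0,"ty": 0.01,"tz": 0,"rx": 0,"ry": 0,"rz": 0}
    - {"tx": 0,"ty": 0.02,"tz": 0,"rx": 0,"ry": 0,"rz": 0}
    - {"tx": 0,"ty": 0.0255,"tz": 0,"rx": 0,"ry": 0,"rz": 0}
    - {"tx": 0,"ty": 0.0255,"tz": 0,"rx": 0,"ry": 0,"rz": 0}

```text
t: 7.55
position: [613.1, 1.5, 175.0]
eef_rot: [-1.544, 0.331, -0.326]
contact_force: [-0.5, -0.5, 0.3]
width: 0.702
```

>>> arm_command:
  increments:
    - {"tx": 0,"ty": 0,"tz": 0,"rx": 0,"ry": 0,"rz": 0}
    - {"tx": 0,"ty": 0,"tz": 0,"rx": 0,"ry": 0,"rz": 0}
    - {"tx": 0,"ty": 0,"tz": 0,"rx": 0,"ry": 0,"rz": 0}
    - {"tx": 0,"ty": 0,"tz": 0,"rx": 0,"ry": 0,"rz": 0}
  grip: 0
  force: 25

```text
t: 7.95
position: [613.7, 1.4, 176.2]
eef_rot: [-1.543, 0.329, -0.328]
contact_force: [-0.1, 0.4, -0.7]
width: 0.46
```

```bash
python3 - <<'E'
from h import *
from workcell import r
goto(r,613.6,0.8,176,1.148)
snap(r,"scene","8")
a=cv2.imread("pics/scene8.png");cv2.imwrite("pics/s8z.png",cv2.resize(a[140:215,220:300],None,fx=7,fy=7,interpolation=cv2.INTER_CUBIC))
E
```

```text
t 7.95 pos [613.7   1.4 176.2] zyaw cur 1.152 tilt [-0.     0.002 -1.   ] w 0.46 F [-0.1  0.4 -0.7] q [-0.11  0.65  1.67  0.    0.82 -1.27]
t: [ 0.0002  0.0002 -0.0006] r: [-0.002  0.004 -0.001]
```

View pics/s8z.png

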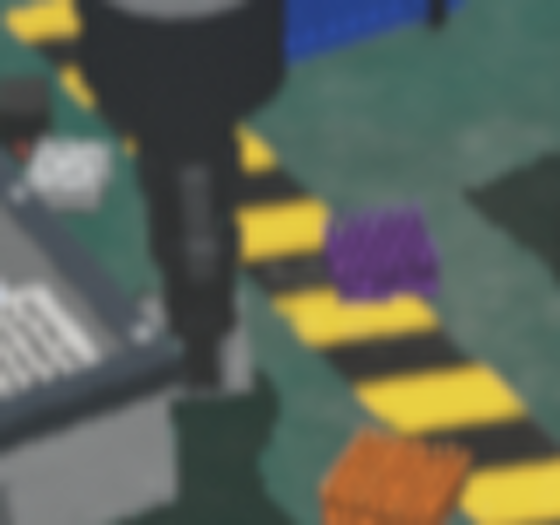

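```bash
python3 - <<'E'
from h import *
c=load("scene8")
for k in (20,34):
  for z in (0,5,10,15): print(k,z,((proj(c,[613.7-.41*k,1.4-.91*k,z])-[220,140]+.5)*7-.5).round(0))
E
```

```text
20 0 [202. 392.]
20 5 [202. 382.]
20 10 [201. 371.]
20 15 [201. 361.]
34 0 [205. 415.]
34 5 [205. 405.]
34 10 [204. 395.]
34 15 [204. 385.]
```

>>> arm_command:
  increments:
    - {"tx": 0,"ty": -0.02,"tz": 0,"rx": 0,"ry": 0,"rz": 0}
    - {"tx": 0,"ty": -0.06,"tz": 0,"rx": 0,"ry": 0,"rz": 0}
    - {"tx": 0,"ty": -0.1,"tz": 0,"rx": 0,"ry": 0,"rz": 0}
    - {"tx": 0,"ty": -0.12,"tz": 0,"rx": 0,"ry": 0,"rz": 0}
    - {"tx": 0,"ty": -0.12,"tz": 0,"rx": 0,"ry": 0,"rz": 0}

```text
t: 8.5
position: [615.1, 1.0, 299.8]
eef_rot: [-1.543, 0.323, -0.333]
contact_force: [0.2, -0.6, -1.1]
width: 0.459
```

```bash
python3 - <<'E'
from h import *
from workcell import r
snap(r,"scene","9")
a=cv2.imread("pics/scene9.png");cv2.imwrite("pics/s9z.png",cv2.resize(a[100:200,210:310],None,fx=6,fy=6,interpolation=cv2.INTER_CUBIC))
n=toworld(-89.5+54,-51.0);print(n);goto(r,*n,290,YAW)
E
```

```text
[ 521.76520586 -371.70885243]
t 8.55 pos [614.2   1.1 297.7] zyaw cur 1.152 tilt [ 0.003  0.002 -1.   ] w 0.459 F [ 0.1 -0.9 -0.8] q [-0.11  0.49  1.59  0.    1.06 -1.26]
t: [ 0.0671  0.0066 -0.3782] r: [-0.004  1.219 -0.   ]
```

View pics/s9z.png

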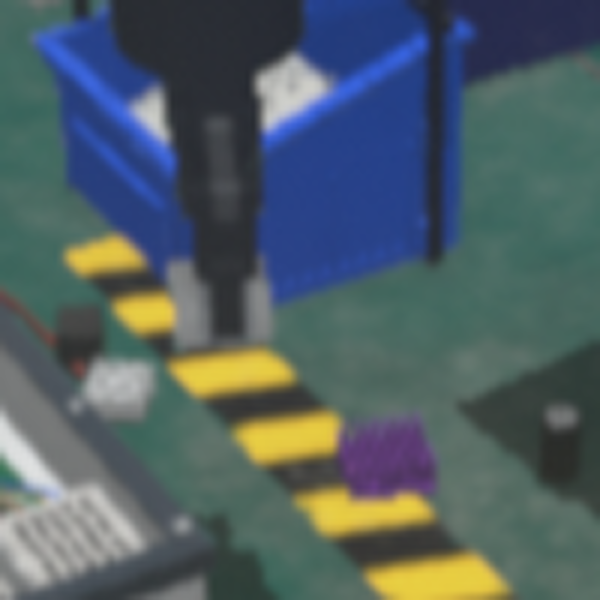

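```bash
python3 - <<'E'
from h import *
c=load("top0")
a=cv2.imread("pics/top0.png")[218:264,348:388];cv2.imwrite("pics/z10.png",cv2.resize(a,None,fx=12,fy=12,interpolation=cv2.INTER_CUBIC))
for p in [(488,-374,0)]: pass
ne=(522.2,-371.7)
g=cv2.resize(a,None,fx=12,fy=12,interpolation=cv2.INTER_CUBIC)
def tr(x,y,z): 
    w=np.array(ne)+[c_*x-s_*y,s_*x+c_*y];q=proj(c,[*w,z]);return tuple(int(v) for v in (q-[348,218]+.5)*12-.5)
for s,z,col in((23,23,(0,0,255)),(27,23,(0,255,0))):
    P=[tr(x*s,y*s,z) for x,y in((1,1),(1,-1),(-1,-1),(-1,1))]
    cv2.polylines(g,[np.array(P)],True,col,1)
P=[tr(-54+x,y,42) for x,y in((4,27),(4,-27),(-4,-27),(-4,27))];cv2.polylines(g,[np.array(P)],True,(255,0,255),1)
cv2.imwrite("pics/z10.png",g)
E
```

```text
(no output)
```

View pics/z10.png

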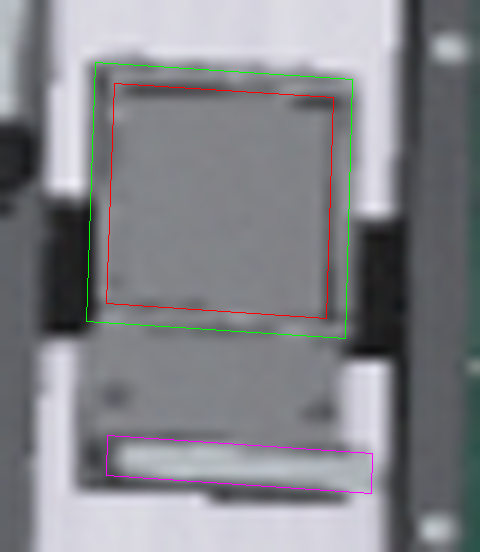

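>>> arm_command:
  increments:
    - {"tx": 0.067,"ty": 0.007,"tz": -0.378,"rx": 0,"ry": 1.219,"rz": 0}
    - {"tx": 0.067,"ty": 0.007,"tz": -0.378,"rx": 0,"ry": 1.219,"rz": 0}
    - {"tx": 0.067,"ty": 0.007,"tz": -0.378,"rx": 0,"ry": 1.219,"rz": 0}
    - {"tx": 0.067,"ty": 0.007,"tz": -0.378,"rx": 0,"ry": 1.219,"rz": 0}
    - {"tx": 0.067,"ty": 0.007,"tz": -0.378,"rx": 0,"ry": 1.219,"rz": 0}

```text
t: 9.05
position: [552.0, -242.8, 289.0]
eef_rot: [-1.369, 0.916, -0.909]
contact_force: [1.1, -0.1, -0.3]
width: 0.461
```

```bash
python3 - <<'E'
from h import *
from workcell import r
goto(r,522.2,-371.5,250,YAW)
E
```

```text
t 9.05 pos [ 552.  -242.8  289. ] zyaw cur 0.396 tilt [-0.003  0.004 -1.   ] w 0.461 F [ 1.1 -0.1 -0.3] q [-0.53  0.49  1.62  0.    1.04 -0.93]
t: [ 0.1074  0.0385 -0.0771] r: [ 0.002  0.463 -0.005]
```

>>> arm_command:
  increments:
    - {"tx": 0.107,"ty": 0.038,"tz": -0.077,"rx": 0,"ry": 0.463,"rz": 0}
    - {"tx": 0.107,"ty": 0.038,"tz": -0.077,"rx": 0,"ry": 0.463,"rz": 0}
    - {"tx": 0.107,"ty": 0.038,"tz": -0.077,"rx": 0,"ry": 0.463,"rz": 0}
    - {"tx": 0.107,"ty": 0.038,"tz": -0.077,"rx": 0,"ry": 0.463,"rz": 0}
    - {"tx": 0.107,"ty": 0.038,"tz": -0.077,"rx": 0,"ry": 0.463,"rz": 0}

```text
t: 9.55
position: [523.3, -370.2, 250.4]
eef_rot: [-1.178, 1.26, -1.249]
contact_force: [0.2, 0.3, -0.3]
width: 0.461
```

>>> arm_command:
  increments:
    - {"tx": 0,"ty": 0,"tz": 0,"rx": 0,"ry": 0,"rz": 0}
    - {"tx": 0,"ty": 0,"tz": 0,"rx": 0,"ry": 0,"rz": 0}

```text
t: 9.75
position: [524.7, -368.5, 252.4]
eef_rot: [-1.179, 1.254, -1.249]
contact_force: [-0.1, -0.3, -0.9]
width: 0.459
```

```bash
python3 - <<'E'
from h import *
from workcell import r
goto(r,522.2,-371.5,205,YAW)
E
```

```text
t 9.75 pos [ 524.7 -368.5  252.4] zyaw cur -0.059 tilt [-0.001  0.003 -1.   ] w 0.459 F [-0.1 -0.3 -0.9] q [-0.72  0.58  1.56  0.    1.01 -0.66]
t: [ 0.0033  0.0474 -0.0023] r: [ 0.001  0.008 -0.003]
```

>>> arm_command:
  increments:
    - {"tx": 0.0033,"ty": 0.02,"tz": -0.0023,"rx": 0,"ry": 0.008,"rz": 0}
    - {"tx": 0.0033,"ty": 0.038,"tz": -0.0023,"rx": 0,"ry": 0.008,"rz": 0}
    - {"tx": 0.0033,"ty": 0.047,"tz": -0.0023,"rx": 0,"ry": 0.008,"rz": 0}
    - {"tx": 0.0033,"ty": 0.047,"tz": -0.0023,"rx": 0,"ry": 0.008,"rz": 0}

```text
t: 10.15
position: [521.8, -371.7, 204.5]
eef_rot: [-1.175, 1.262, -1.254]
contact_force: [-0.9, -0.0, -0.3]
width: 0.459
```

```bash
python3 - <<'E'
from h import *
from workcell import r
snap(r,"scene","10")
a=cv2.imread("pics/scene10.png");cv2.imwrite("pics/s10z.png",cv2.resize(a[230:330,240:350],None,fx=6,fy=6,interpolation=cv2.INTER_CUBIC))
goto(r,522.2,-371.5,195.5,YAW)
E
```

```text
t 10.2 pos [ 522.1 -372.2  205.4] zyaw cur -0.068 tilt [-0.001  0.003 -1.   ] w 0.457 F [-0.6 -0.6 -0. ] q [-0.73  0.64  1.59  0.    0.92 -0.66]
t: [-0.0007  0.0099  0.0001] r: [ 0.001 -0.001 -0.003]
```

View pics/s10z.png

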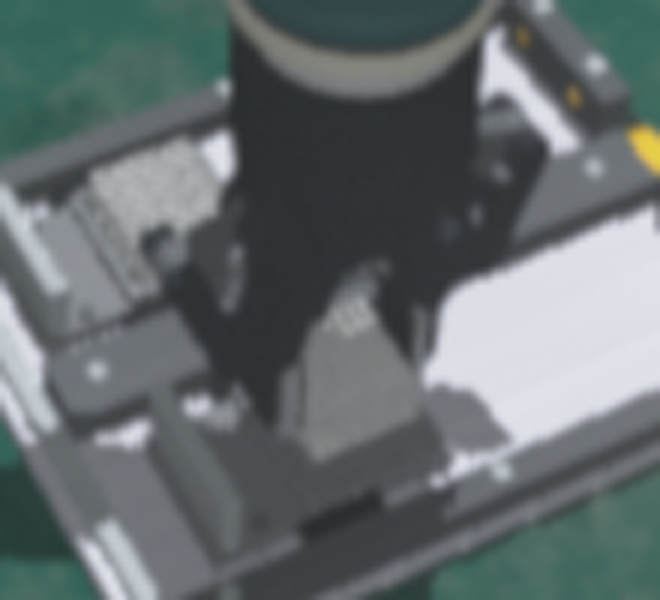

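>>> arm_command:
  increments:
    - {"tx": -0.0005,"ty": 0.004,"tz": 0,"rx": 0,"ry": 0,"rz": 0}
    - {"tx": -0.0005,"ty": 0.008,"tz": 0,"rx": 0,"ry": 0,"rz": 0}
    - {"tx": -0.0005,"ty": 0.0095,"tz": 0,"rx": 0,"ry": 0,"rz": 0}
    - {"tx": -0.0005,"ty": 0.0105,"tz": 0,"rx": 0,"ry": 0,"rz": 0}

```text
t: 10.6
position: [522.0, -372.7, 195.2]
eef_rot: [-1.174, 1.261, -1.258]
contact_force: [-0.0, -0.8, -1.3]
width: 0.46
```

```bash
python3 - <<'E'
from h import *
from workcell import r
snap(r,"scene","11")
a=cv2.imread("pics/scene11.png");cv2.imwrite("pics/s11z.png",cv2.resize(a[230:330,240:350],None,fx=6,fy=6,interpolation=cv2.INTER_CUBIC))
goto(r,522.2,-371.5,194,YAW)
E
```

```text
t 10.65 pos [ 522.  -372.7  195.2] zyaw cur -0.069 tilt [-0.     0.002 -1.   ] w 0.459 F [ 0.7 -1.8 -1.4] q [-0.73  0.65  1.6   0.    0.9  -0.66]
t: [-0.0012  0.0012  0.0001] r: [ 0.    -0.002 -0.002]
```

View pics/s11z.png

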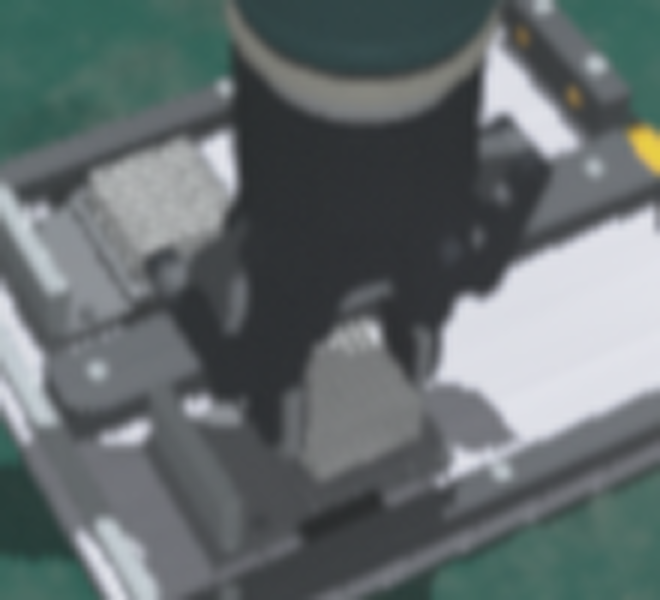

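>>> arm_command:
  increments:
    - {"tx": -0.001,"ty": 0.001,"tz": 0,"rx": 0,"ry": 0,"rz": 0}
    - {"tx": -0.001,"ty": 0.0015,"tz": 0,"rx": 0,"ry": 0,"rz": 0}

```text
t: 10.85
position: [522.1, -372.4, 195.0]
eef_rot: [-1.176, 1.26, -1.26]
contact_force: [-4.1, -1.1, 12.9]
width: 0.462
```

>>> arm_command:
  increments:
    - {"tx": 0,"ty": 0,"tz": 0,"rx": 0,"ry": 0,"rz": 0}
    - {"tx": 0,"ty": 0,"tz": 0,"rx": 0,"ry": 0,"rz": 0}
    - {"tx": 0,"ty": 0,"tz": 0,"rx": 0,"ry": 0,"rz": 0}
  grip: 0.56

```text
t: 11.15
position: [522.0, -371.5, 193.8]
eef_rot: [-1.174, 1.261, -1.258]
contact_force: [-0.6, 0.2, 4.3]
width: 0.56
```

>>> arm_command:
  increments:
    - {"tx": 0,"ty": -0.01,"tz": 0,"rx": 0,"ry": 0,"rz": 0}
    - {"tx": 0,"ty": -0.03,"tz": 0,"rx": 0,"ry": 0,"rz": 0}
    - {"tx": 0,"ty": -0.06,"tz": 0,"rx": 0,"ry": 0,"rz": 0}
    - {"tx": 0,"ty": -0.085,"tz": 0,"rx": 0,"ry": 0,"rz": 0}
    - {"tx": 0,"ty": -0.085,"tz": 0,"rx": 0,"ry": 0,"rz": 0}

```text
t: 11.65
position: [523.3, -372.6, 282.8]
eef_rot: [-1.174, 1.255, -1.263]
contact_force: [0.6, 0.2, 0.4]
width: 0.56
```

```bash
python3 - <<'E'
from h import *
from workcell import r
snap(r,"scene","12")
a=cv2.imread("pics/scene12.png");cv2.imwrite("pics/s12z.png",cv2.resize(a[210:340,220:370],None,fx=5,fy=4.5,interpolation=cv2.INTER_CUBIC))
goto(r,*toworld(-150,-51),280,YAW)
E
```

```text
t 11.7 pos [ 522.7 -372.1  280.9] zyaw cur -0.069 tilt [ 0.003 -0.    -1.   ] w 0.559 F [ 0.1 -0.4 -0.2] q [-0.73  0.54  1.54  0.    1.06 -0.66]
t: [-1.000e-04  6.000e-04 -1.155e-01] r: [-0.003 -0.002  0.   ]
```

View pics/s12z.png

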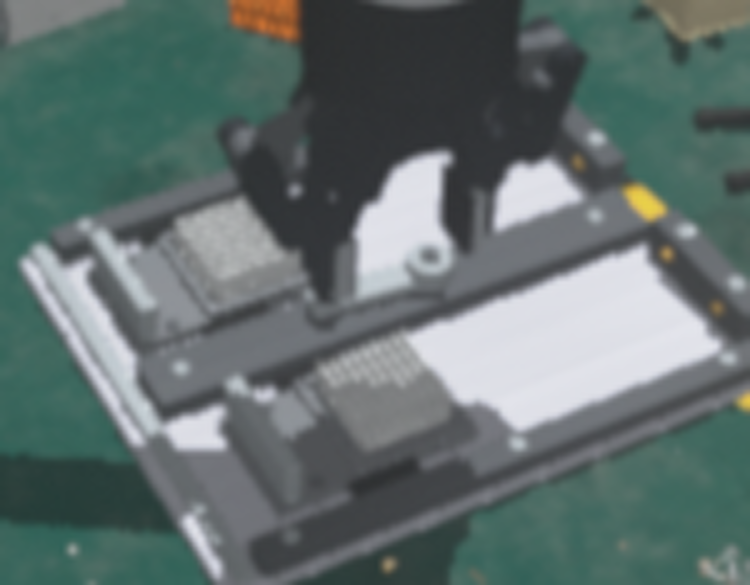

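>>> arm_command:
  increments:
    - {"tx": 0,"ty": 0.02,"tz": -0.1,"rx": 0,"ry": 0,"rz": 0}
    - {"tx": 0,"ty": 0.02,"tz": -0.1,"rx": 0,"ry": 0,"rz": 0}
    - {"tx": 0,"ty": 0.02,"tz": -0.1,"rx": 0,"ry": 0,"rz": 0}
  grip: 0.2

```text
t: 12.0
position: [415.7, -361.0, 255.4]
eef_rot: [-1.174, 1.274, -1.248]
contact_force: [-0.1, 0.1, -1.4]
width: 0.198
```

```bash
python3 - <<'E'
from h import *
from workcell import r
c=snap(r,"top","13");snap(r,"scene","13")
a=cv2.imread("pics/top13.png");cv2.imwrite("pics/t13z.png",cv2.resize(a[160:280,295:400],None,fx=5,fy=5,interpolation=cv2.INTER_CUBIC))
a=cv2.imread("pics/scene13.png");cv2.imwrite("pics/s13z.png",cv2.resize(a[210:340,220:370],None,fx=5,fy=4.5,interpolation=cv2.INTER_CUBIC))
goto(r,468.3,-368.1,250,YAW)
E
```

```text
t 12.1 pos [ 420.6 -363.9  257.5] zyaw cur -0.071 tilt [-0.003  0.005 -1.   ] w 0.203 F [1.  0.1 0.7] q [-0.84  0.47  1.76  0.    0.92 -0.77]
t: [0.0008 0.0073 0.0479] r: [ 0.003 -0.004 -0.005]
```

View pics/t13z.png

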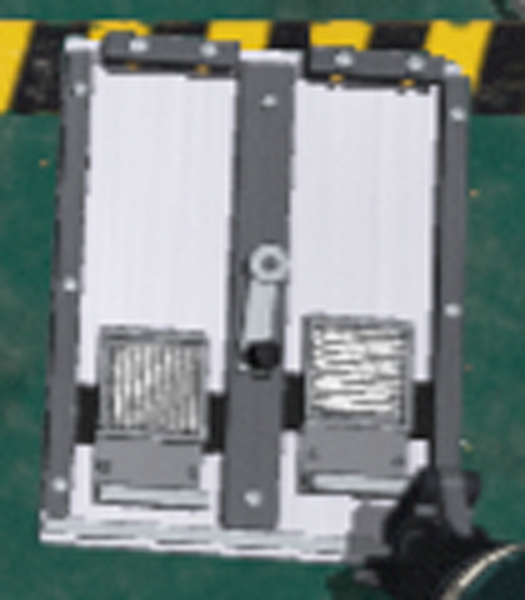

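View pics/s13z.png

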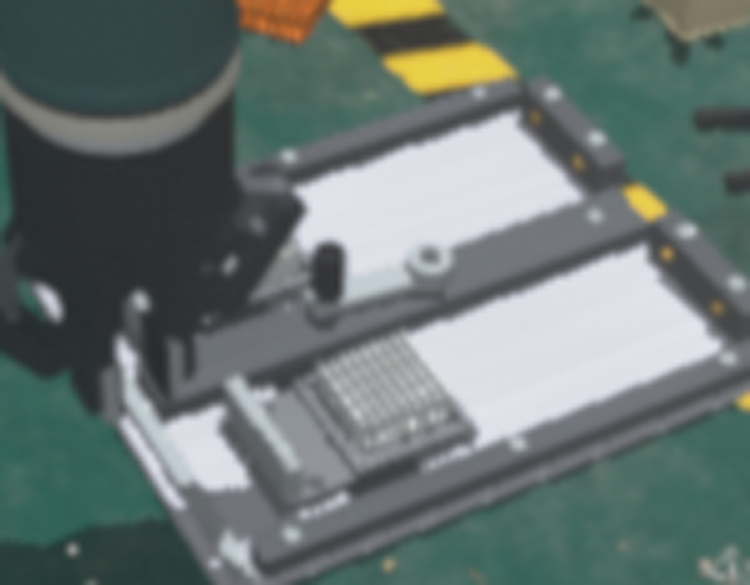

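>>> arm_command:
  increments:
    - {"tx": 0.001,"ty": 0.007,"tz": 0.025,"rx": 0,"ry": -0.004,"rz": 0}
    - {"tx": 0.001,"ty": 0.007,"tz": 0.048,"rx": 0,"ry": -0.004,"rz": 0}
    - {"tx": 0.001,"ty": 0.007,"tz": 0.048,"rx": 0,"ry": -0.004,"rz": 0}
    - {"tx": 0.001,"ty": 0.007,"tz": 0.048,"rx": 0,"ry": -0.004,"rz": 0}

```text
t: 12.5
position: [471.3, -369.1, 251.4]
eef_rot: [-1.177, 1.257, -1.254]
contact_force: [0.3, -0.1, 0.0]
width: 0.199
```

```bash
python3 - <<'E'
from h import *
from workcell import r
goto(r,468.3,-368.1,214,YAW)
E
```

```text
t 12.5 pos [ 471.3 -369.1  251.4] zyaw cur -0.064 tilt [-0.     0.002 -1.   ] w 0.199 F [ 0.3 -0.1  0. ] q [-0.78  0.53  1.66  0.    0.95 -0.72]
t: [-0.0007  0.0374 -0.003 ] r: [ 0.     0.003 -0.002]
```

>>> arm_command:
  increments:
    - {"tx": -0.001,"ty": 0.015,"tz": -0.003,"rx": 0,"ry": 0.003,"rz": 0}
    - {"tx": -0.001,"ty": 0.03,"tz": -0.003,"rx": 0,"ry": 0.003,"rz": 0}
    - {"tx": -0.001,"ty": 0.037,"tz": -0.003,"rx": 0,"ry": 0.003,"rz": 0}
    - {"tx": -0.001,"ty": 0.037,"tz": -0.003,"rx": 0,"ry": 0.003,"rz": 0}

```text
t: 12.9
position: [466.4, -367.3, 213.6]
eef_rot: [-1.175, 1.263, -1.255]
contact_force: [0.3, 0.6, 0.7]
width: 0.202
```

```bash
python3 - <<'E'
from h import *
from workcell import r
snap(r,"scene","14")
a=cv2.imread("pics/scene14.png");cv2.imwrite("pics/s14z.png",cv2.resize(a[230:330,220:330],None,fx=6,fy=6,interpolation=cv2.INTER_CUBIC))
goto(r,468.3,-368.1,200,YAW)
E
```

```text
t 12.95 pos [ 466.8 -367.7  214.4] zyaw cur -0.068 tilt [-0.001  0.003 -1.   ] w 0.2 F [-0.4  0.1  0.4] q [-0.78  0.57  1.7   0.    0.87 -0.72]
t: [0.0004 0.0144 0.0015] r: [ 0.001 -0.001 -0.003]
```

View pics/s14z.png

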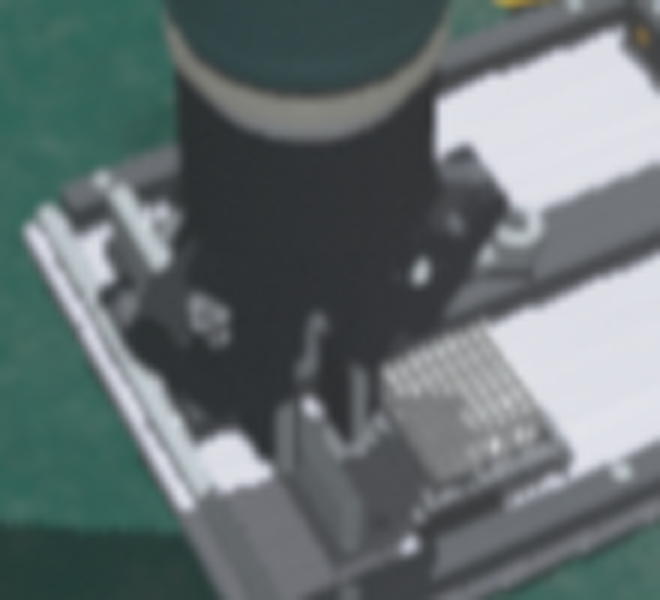

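>>> arm_command:
  increments:
    - {"tx": 0.0004,"ty": 0.007,"tz": 0.0015,"rx": 0,"ry": 0,"rz": 0}
    - {"tx": 0.0004,"ty": 0.0144,"tz": 0.0015,"rx": 0,"ry": 0,"rz": 0}
    - {"tx": 0.0004,"ty": 0.0144,"tz": 0.0015,"rx": 0,"ry": 0,"rz": 0}

```text
t: 13.25
position: [468.3, -368.0, 199.4]
eef_rot: [-1.175, 1.262, -1.256]
contact_force: [-0.3, 0.6, -0.9]
width: 0.2
```

>>> arm_command:
  increments:
    - {"tx": 0,"ty": 0,"tz": 0,"rx": 0,"ry": 0,"rz": 0}
    - {"tx": 0,"ty": 0,"tz": 0,"rx": 0,"ry": 0,"rz": 0}
    - {"tx": 0,"ty": 0,"tz": 0,"rx": 0,"ry": 0,"rz": 0}
  grip: 0
  force: 30

```text
t: 13.55
position: [468.4, -368.1, 200.1]
eef_rot: [-1.175, 1.261, -1.257]
contact_force: [-0.6, 0.4, -2.7]
width: 0.086
```

```bash
python3 - <<'E'
from h import *
from workcell import r
s=r.state();p=totrack(s["position"]);print(p)
goto(r,*toworld(32,-51.3),s["position"][2],YAW)
E
```

```text
[-88.97853803 -50.93506519]
t 13.55 pos [ 468.4 -368.1  200.1] zyaw cur -0.068 tilt [-0.001  0.003 -1.   ] w 0.086 F [-0.6  0.4 -2.7] q [-0.78  0.6   1.7   0.    0.84 -0.72]
t: [ 3.00e-04 -1.00e-04  1.21e-01] r: [ 0.001 -0.001 -0.003]
```

>>> arm_command:
  increments:
    - {"tx": 0,"ty": 0,"tz": 0.01,"rx": 0,"ry": 0,"rz": 0}
    - {"tx": 0,"ty": 0,"tz": 0.025,"rx": 0,"ry": 0,"rz": 0}
    - {"tx": 0,"ty": 0,"tz": 0.04,"rx": 0,"ry": 0,"rz": 0}
    - {"tx": 0,"ty": 0,"tz": 0.055,"rx": 0,"ry": 0,"rz": 0}
    - {"tx": 0,"ty": 0,"tz": 0.07,"rx": 0,"ry": 0,"rz": 0}

```text
t: 14.05
position: [540.5, -373.1, 200.1]
eef_rot: [-1.175, 1.259, -1.258]
contact_force: [0.2, -0.3, -2.9]
width: 0.089
```

>>> arm_command:
  increments:
    - {"tx": 0,"ty": 0,"tz": 0.012,"rx": 0,"ry": 0,"rz": 0}
    - {"tx": 0,"ty": 0,"tz": 0.024,"rx": 0,"ry": 0,"rz": 0}
    - {"tx": 0,"ty": 0,"tz": 0.034,"rx": 0,"ry": 0,"rz": 0}
    - {"tx": 0,"ty": 0,"tz": 0.042,"rx": 0,"ry": 0,"rz": 0}
    - {"tx": 0,"ty": 0,"tz": 0.046,"rx": 0,"ry": 0,"rz": 0}

```text
t: 14.55
position: [585.1, -376.2, 200.1]
eef_rot: [-1.175, 1.26, -1.257]
contact_force: [-0.4, 0.0, -2.5]
width: 0.082
```

```bash
python3 - <<'E'
from h import *
from workcell import r
s=r.state();p=totrack(s["position"]);print(p)
goto(r,*toworld(32,-51.3),s["position"][2],YAW)
E
```

```text
[ 28.00466413 -51.22709489]
t 14.55 pos [ 585.1 -376.2  200.1] zyaw cur -0.068 tilt [-0.     0.002 -1.   ] w 0.082 F [-0.4  0.  -2.5] q [-0.67  0.7   1.46  0.    0.98 -0.6 ]
t: [ 0.0001 -0.      0.004 ] r: [ 0.    -0.001 -0.002]
```

Step gently until the stop is felt.

>>> arm_command:
  increments:
    - {"tx": 0,"ty": 0,"tz": 0.001,"rx": 0,"ry": 0,"rz": 0}
    - {"tx": 0,"ty": 0,"tz": 0.002,"rx": 0,"ry": 0,"rz": 0}
    - {"tx": 0,"ty": 0,"tz": 0.003,"rx": 0,"ry": 0,"rz": 0}

```text
t: 14.85
position: [586.8, -376.3, 200.1]
eef_rot: [-1.175, 1.262, -1.257]
contact_force: [-0.6, 0.8, -1.9]
width: 0.087
```

>>> arm_command:
  increments:
    - {"tx": 0,"ty": 0,"tz": 0.001,"rx": 0,"ry": 0,"rz": 0}
    - {"tx": 0,"ty": 0,"tz": 0.002,"rx": 0,"ry": 0,"rz": 0}

```text
t: 15.05
position: [588.1, -376.4, 199.9]
eef_rot: [-1.177, 1.263, -1.255]
contact_force: [-8.2, -0.9, 0.4]
width: 0.08
```

>>> arm_command:
  increments:
    - {"tx": 0,"ty": 0,"tz": 0.001,"rx": 0,"ry": 0,"rz": 0}
    - {"tx": 0,"ty": 0,"tz": 0.001,"rx": 0,"ry": 0,"rz": 0}

```text
t: 15.25
position: [588.4, -376.4, 199.9]
eef_rot: [-1.178, 1.265, -1.254]
contact_force: [-8.2, -0.4, 1.9]
width: 0.089
```

>>> arm_command:
  increments:
    - {"tx": 0,"ty": 0,"tz": 0,"rx": 0,"ry": 0,"rz": 0}
    - {"tx": 0,"ty": 0,"tz": -0.001,"rx": 0,"ry": 0,"rz": 0}

```text
t: 15.45
position: [588.0, -376.4, 200.0]
eef_rot: [-1.176, 1.263, -1.255]
contact_force: [-3.7, 0.1, -0.4]
width: 0.083
```

```bash
python3 - <<'E'
from h import *
from workcell import r
snap(r,"scene","15")
a=cv2.imread("pics/scene15.png");cv2.imwrite("pics/s15z.png",cv2.resize(a[190:340,220:390],None,fx=4,fy=4,interpolation=cv2.INTER_CUBIC))
s=r.state();print(totrack(s["position"]),s["contact_force"],s["t"])
E
```

```text
[ 30.89757652 -51.27102705] [-6.69605231 -1.73723033  0.67938217] 15.5
```

View pics/s15z.png

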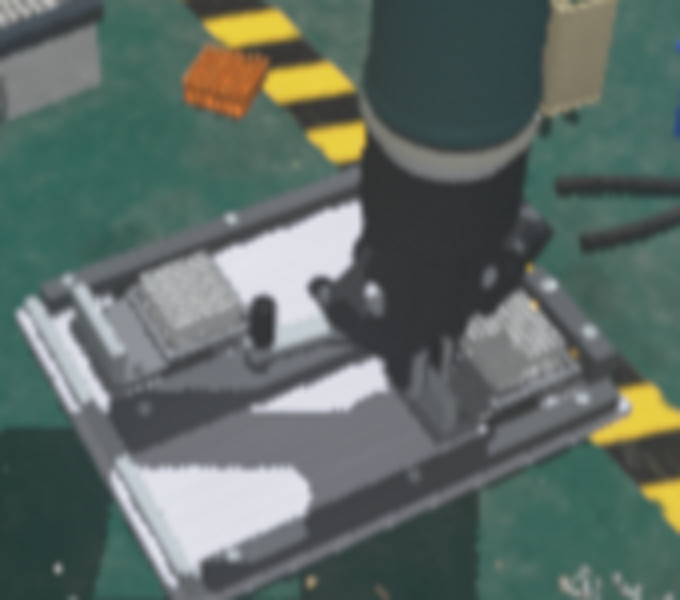

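>>> arm_command:
  increments:
    - {"tx": 0,"ty": 0,"tz": 0,"rx": 0,"ry": 0,"rz": 0}
    - {"tx": 0,"ty": 0,"tz": 0,"rx": 0,"ry": 0,"rz": 0}
  grip: 0.2

```text
t: 15.7
position: [590.0, -376.8, 200.7]
eef_rot: [-1.174, 1.259, -1.259]
contact_force: [-0.1, -0.3, 0.7]
width: 0.197
```

>>> arm_command:
  increments:
    - {"tx": 0,"ty": -0.02,"tz": 0,"rx": 0,"ry": 0,"rz": 0}
    - {"tx": 0,"ty": -0.05,"tz": 0,"rx": 0,"ry": 0,"rz": 0}
    - {"tx": 0,"ty": -0.07,"tz": 0,"rx": 0,"ry": 0,"rz": 0}
    - {"tx": 0,"ty": -0.07,"tz": 0,"rx": 0,"ry": 0,"rz": 0}

```text
t: 16.1
position: [591.2, -377.6, 274.2]
eef_rot: [-1.173, 1.253, -1.264]
contact_force: [-0.0, 0.3, -0.8]
width: 0.2
```

```bash
python3 - <<'E'
from h import *
from workcell import r
goto(r,*toworld(-29.4,7.0),265,YAW)
E
```

```text
t 16.1 pos [ 591.2 -377.6  274.2] zyaw cur -0.068 tilt [ 0.006 -0.002 -1.   ] w 0.2 F [-0.   0.3 -0.8] q [-0.67  0.62  1.4   0.    1.11 -0.6 ]
t: [-0.0592  0.0087 -0.0637] r: [-0.007 -0.001  0.002]
```

>>> arm_command:
  increments:
    - {"tx": -0.059,"ty": 0.004,"tz": -0.0637,"rx": -0.005,"ry": 0,"rz": 0}
    - {"tx": -0.059,"ty": 0.004,"tz": -0.0637,"rx": -0.005,"ry": 0,"rz": 0}
    - {"tx": -0.059,"ty": 0.004,"tz": -0.0637,"rx": -0.005,"ry": 0,"rz": 0}
    - {"tx": -0.059,"ty": 0.004,"tz": -0.0637,"rx": -0.005,"ry": 0,"rz": 0}
  grip: 0.35

```text
t: 16.5
position: [529.5, -312.8, 265.8]
eef_rot: [-1.179, 1.264, -1.254]
contact_force: [0.7, -0.1, 0.7]
width: 0.348
```

```bash
python3 - <<'E'
from h import *
from workcell import r
c=snap(r,"top","16");snap(r,"scene","16")
a=cv2.imread("pics/top16.png");cv2.imwrite("pics/t16z.png",cv2.resize(a[160:280,295:400],None,fx=5,fy=5,interpolation=cv2.INTER_CUBIC))
a=cv2.imread("pics/scene16.png");cv2.imwrite("pics/s16z.png",cv2.resize(a[190:340,220:390],None,fx=4,fy=4,interpolation=cv2.INTER_CUBIC))
goto(r,*toworld(-29.4,7.0),219,YAW)
W=cloud(c);q=W[195:215,350:385].reshape(-1,3);q=q[(q[:,2]>34)&(q[:,2]<48)];t=np.array([totrack(p) for p in q]);
t=t[(t[:,0]>15)&(t[:,0]<45)&(t[:,1]<-20)];print(len(t),t.mean(0) if len(t) else 0)
E
```

```text
t 16.6 pos [ 530.8 -314.2  266.4] zyaw cur -0.068 tilt [-0.004  0.001 -1.   ] w 0.351 F [-0.2 -0.3 -0.3] q [-0.65  0.53  1.61 -0.    1.01 -0.58]
t: [0.     0.0474 0.0011] r: [ 0.004 -0.001 -0.001]
2 [ 33.04283579 -46.00800367]
```

View pics/s16z.png

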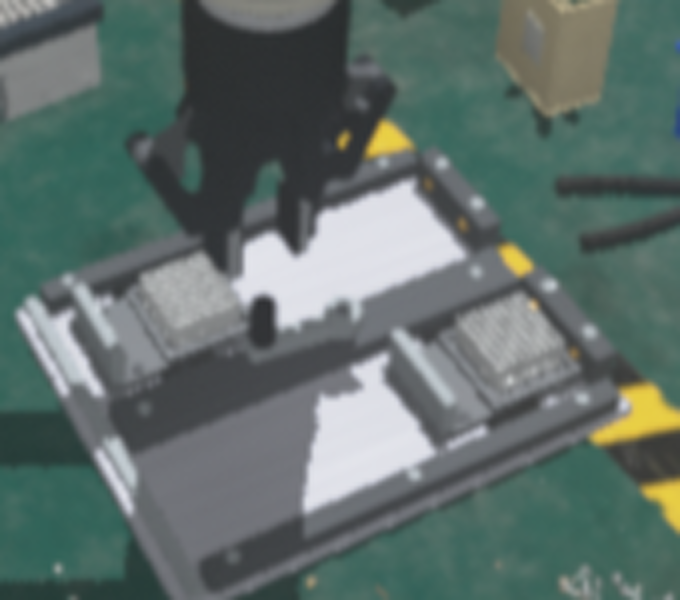

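View pics/t16z.png

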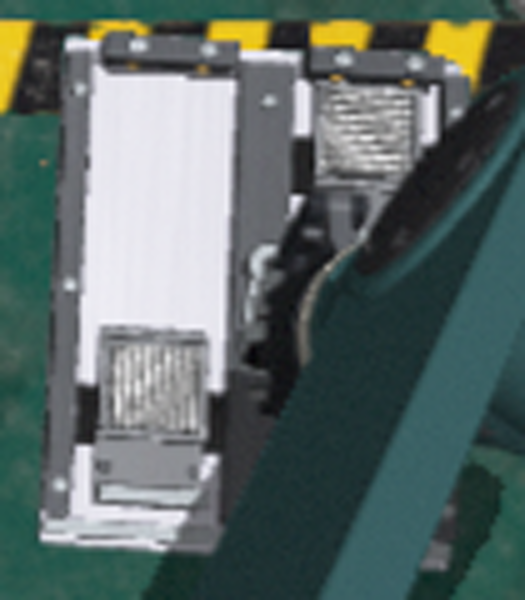

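Carrier home, sinks in their nests. Descend over the knob and pinch it.

>>> arm_command:
  increments:
    - {"tx": 0,"ty": 0.012,"tz": 0.001,"rx": 0.004,"ry": 0,"rz": 0}
    - {"tx": 0,"ty": 0.026,"tz": 0.001,"rx": 0.004,"ry": 0,"rz": 0}
    - {"tx": 0,"ty": 0.026,"tz": 0.001,"rx": 0.004,"ry": 0,"rz": 0}

```text
t: 16.9
position: [529.9, -313.1, 237.3]
eef_rot: [-1.176, 1.265, -1.253]
contact_force: [-1.4, 0.3, 0.0]
width: 0.35
```

```bash
python3 - <<'E'
from h import *
from workcell import r
snap(r,"scene","17")
a=cv2.imread("pics/scene17.png");cv2.imwrite("pics/s17z.png",cv2.resize(a[210:310,230:340],None,fx=6,fy=6,interpolation=cv2.INTER_CUBIC))
goto(r,*toworld(-29.4,7.0),219,YAW)
E
```

```text
t 16.95 pos [ 530.1 -313.2  238.2] zyaw cur -0.068 tilt [-0.004  0.005 -1.   ] w 0.35 F [-0.   0.2 -0.6] q [-0.65  0.57  1.63  0.    0.95 -0.58]
t: [0.001  0.0192 0.0018] r: [ 0.005 -0.001 -0.004]
```

View pics/s17z.png

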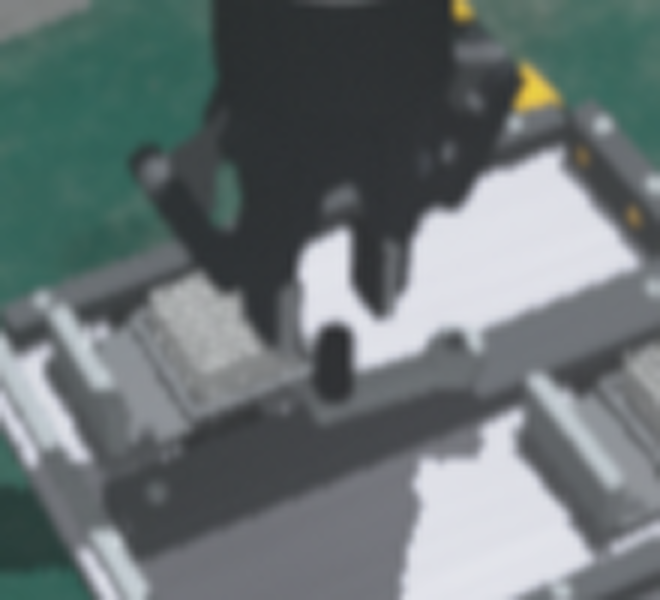

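>>> arm_command:
  increments:
    - {"tx": 0.001,"ty": 0.008,"tz": 0.001,"rx": 0.004,"ry": 0,"rz": -0.003}
    - {"tx": 0.001,"ty": 0.019,"tz": 0.001,"rx": 0.004,"ry": 0,"rz": -0.003}
    - {"tx": 0.001,"ty": 0.019,"tz": 0.001,"rx": 0.004,"ry": 0,"rz": -0.003}

```text
t: 17.25
position: [530.9, -314.0, 219.6]
eef_rot: [-1.175, 1.259, -1.259]
contact_force: [-0.6, -0.4, -0.2]
width: 0.35
```

>>> arm_command:
  increments:
    - {"tx": 0,"ty": 0,"tz": 0,"rx": 0,"ry": 0,"rz": 0}
    - {"tx": 0,"ty": 0,"tz": 0,"rx": 0,"ry": 0,"rz": 0}
    - {"tx": 0,"ty": 0,"tz": 0,"rx": 0,"ry": 0,"rz": 0}
  grip: 0
  force: 20

```text
t: 17.55
position: [530.1, -313.9, 220.9]
eef_rot: [-1.177, 1.26, -1.258]
contact_force: [-5.7, 0.3, -0.0]
width: 0.153
```

```bash
python3 - <<'E'
from h import *
from workcell import r
s=r.state();p=totrack(s["position"]);print(p,s["width"],s["contact_force"],s["position"])
# arc in tool axes (tx=-ytrack, tz=+xtrack) relative to now
th0=np.arctan2(p[1],16-p[0]);rad=46;print(th0,np.hypot(p[1],16-p[0]))
k=lambda t:np.array([16-rad*np.cos(t),rad*np.sin(t)])
for t in np.linspace(th0,-1.57,16)[1:]:
    d=k(t)-p;print(round(t,2),"tx",(-d[1]/1000).round(4),"tz",(d[0]/1000).round(4))
E
```

```text
[-31.06354783   7.27146694] 0.15316369101099486 [-5.74245618  0.34407352 -0.02177412] [ 530.09297209 -313.86514684  220.92662976]
0.15329108177545037 47.62196726166419
0.04 tx 0.0055 tz 0.0011
-0.08 tx 0.0108 tz 0.0012
-0.19 tx 0.016 tz 0.0019
-0.31 tx 0.0211 tz 0.0032
-0.42 tx 0.0261 tz 0.0051
-0.54 tx 0.0308 tz 0.0075
-0.65 tx 0.0351 tz 0.0105
-0.77 tx 0.0392 tz 0.0139
-0.88 tx 0.0427 tz 0.0178
-1.0 tx 0.0459 tz 0.022
-1.11 tx 0.0485 tz 0.0266
-1.23 tx 0.0506 tz 0.0315
-1.34 tx 0.0521 tz 0.0366
-1.46 tx 0.053 tz 0.0418
-1.57 tx 0.0533 tz 0.047
```

>>> arm_command:
  increments:
    - {"tx": 0.0055,"ty": 0,"tz": -0.0003,"rx": 0,"ry": 0,"rz": 0}
    - {"tx": 0.0108,"ty": 0,"tz": 0,"rx": 0,"ry": 0,"rz": 0}
    - {"tx": 0.016,"ty": 0,"tz": 0.0008,"rx": 0,"ry": 0,"rz": 0}
    - {"tx": 0.0211,"ty": 0,"tz": 0.0022,"rx": 0,"ry": 0,"rz": 0}
    - {"tx": 0.0261,"ty": 0,"tz": 0.0042,"rx": 0,"ry": 0,"rz": 0}

```text
t: 18.05
position: [532.0, -340.1, 220.9]
eef_rot: [-1.178, 1.262, -1.256]
contact_force: [-8.1, 0.5, 1.3]
width: 0.148
```

```bash
python3 - <<'E'
from h import *
from workcell import r
s=r.state();p=totrack(s["position"]);print(p,s["width"],s["contact_force"],s["position"])
snap(r,"scene","18")
a=cv2.imread("pics/scene18.png");cv2.imwrite("pics/s18z.png",cv2.resize(a[210:310,230:340],None,fx=6,fy=6,interpolation=cv2.INTER_CUBIC))
E
```

```text
[-27.3933459  -18.72857381] 0.1481502339350317 [-8.14266395  0.50999171  1.30174952] [ 532.01423963 -340.05257192  220.90104677]
```

View pics/s18z.png

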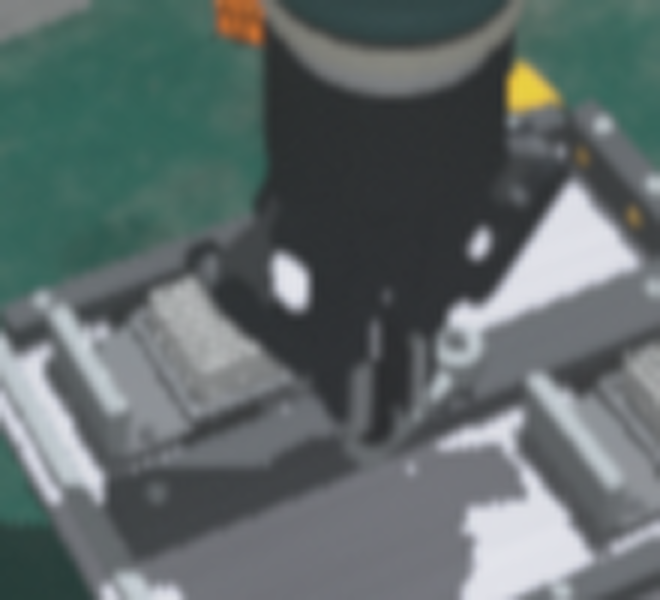

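>>> arm_command:
  increments:
    - {"tx": 0.0047,"ty": 0,"tz": 0.0017,"rx": 0,"ry": 0,"rz": 0}
    - {"tx": 0.009,"ty": 0,"tz": 0.0044,"rx": 0,"ry": 0,"rz": 0}
    - {"tx": 0.0131,"ty": 0,"tz": 0.0078,"rx": 0,"ry": 0,"rz": 0}
    - {"tx": 0.0166,"ty": 0,"tz": 0.0117,"rx": 0,"ry": 0,"rz": 0}
    - {"tx": 0.0198,"ty": 0,"tz": 0.0159,"rx": 0,"ry": 0,"rz": 0}

```text
t: 18.6
position: [545.8, -362.7, 221.0]
eef_rot: [-1.182, 1.26, -1.257]
contact_force: [-13.6, -9.2, 0.2]
width: 0.152
```

>>> arm_command:
  increments:
    - {"tx": 0.0026,"ty": 0,"tz": 0.0046,"rx": 0,"ry": 0,"rz": 0}
    - {"tx": 0.0047,"ty": 0,"tz": 0.0095,"rx": 0,"ry": 0,"rz": 0}
    - {"tx": 0.0062,"ty": 0,"tz": 0.0146,"rx": 0,"ry": 0,"rz": 0}
    - {"tx": 0.0071,"ty": 0,"tz": 0.0198,"rx": 0,"ry": 0,"rz": 0}
    - {"tx": 0.0074,"ty": 0,"tz": 0.024,"rx": 0,"ry": 0,"rz": 0}

```text
t: 19.1
position: [571.2, -371.5, 221.1]
eef_rot: [-1.177, 1.258, -1.26]
contact_force: [-4.4, -3.0, -2.6]
width: 0.153
```

```bash
python3 - <<'E'
from h import *
from workcell import r
s=r.state();p=totrack(s["position"]);print(p,s["width"],s["contact_force"],s["position"])
snap(r,"scene","19")
a=cv2.imread("pics/scene19.png");cv2.imwrite("pics/s19z.png",cv2.resize(a[220:330,240:370],None,fx=5,fy=5,interpolation=cv2.INTER_CUBIC))
E
```

```text
[ 13.82943841 -47.46388409] 0.1533380906767876 [-4.40478285 -2.96897362 -2.58589861] [ 571.22070831 -371.48327055  221.05019259]
```

View pics/s19z.png

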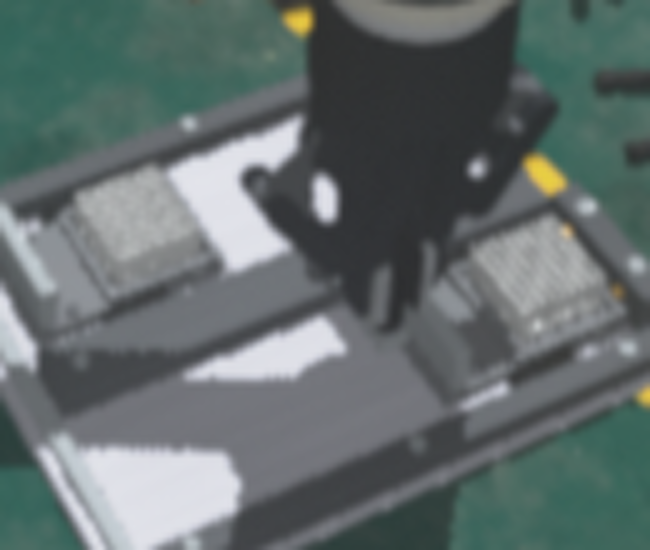

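>>> arm_command:
  increments:
    - {"tx": 0,"ty": 0,"tz": 0.001,"rx": 0,"ry": 0,"rz": 0}
    - {"tx": 0,"ty": 0,"tz": 0.002,"rx": 0,"ry": 0,"rz": 0}
    - {"tx": 0,"ty": 0,"tz": 0.002,"rx": 0,"ry": 0,"rz": 0}

```text
t: 19.45
position: [572.3, -371.3, 221.0]
eef_rot: [-1.179, 1.259, -1.259]
contact_force: [-8.0, -4.4, -2.1]
width: 0.15
```

>>> arm_command:
  increments:
    - {"tx": 0,"ty": 0,"tz": 0,"rx": 0,"ry": 0,"rz": 0}
    - {"tx": 0,"ty": 0,"tz": 0,"rx": 0,"ry": 0,"rz": 0}
  grip: 0.35

```text
t: 19.65
position: [574.5, -370.8, 222.0]
eef_rot: [-1.174, 1.256, -1.262]
contact_force: [0.1, 0.2, 0.6]
width: 0.356
```

>>> arm_command:
  increments:
    - {"tx": 0,"ty": -0.02,"tz": 0,"rx": 0,"ry": 0,"rz": 0}
    - {"tx": 0,"ty": -0.05,"tz": 0,"rx": 0,"ry": 0,"rz": 0}
    - {"tx": 0,"ty": -0.09,"tz": 0,"rx": 0,"ry": 0,"rz": 0}
    - {"tx": 0,"ty": -0.1,"tz": 0,"rx": 0,"ry": 0,"rz": 0}

```text
t: 20.05
position: [575.6, -371.4, 326.9]
eef_rot: [-1.173, 1.249, -1.268]
contact_force: [0.9, -2.0, -0.0]
width: 0.352
```

>>> arm_command:
  increments:
    - {"tx": 0,"ty": 0,"tz": -0.15,"rx": 0,"ry": 0,"rz": 0}
    - {"tx": 0,"ty": 0,"tz": -0.15,"rx": 0,"ry": 0,"rz": 0}
    - {"tx": 0,"ty": 0,"tz": -0.15,"rx": 0,"ry": 0,"rz": 0}
    - {"tx": 0,"ty": 0,"tz": -0.15,"rx": 0,"ry": 0,"rz": 0}

```text
t: 20.45
position: [418.6, -357.9, 320.1]
eef_rot: [-1.175, 1.265, -1.256]
contact_force: [0.9, 0.3, -1.0]
width: 0.345
```

```bash
python3 - <<'E'
from h import *
from workcell import r
s=r.state();print(s["t"],s["position"])
snap(r,"scene","20");snap(r,"top","20")
a=cv2.imread("pics/scene20.png");cv2.imwrite("pics/s20z.png",cv2.resize(a[190:340,220:390],None,fx=4,fy=4,interpolation=cv2.INTER_CUBIC))
a=cv2.imread("pics/top20.png");cv2.imwrite("pics/t20z.png",cv2.resize(a[160:280,295:400],None,fx=5,fy=5,interpolation=cv2.INTER_CUBIC))
E
```

```text
20.45 [ 418.59812511 -357.90919622  320.06785492]
```

View pics/s20z.png

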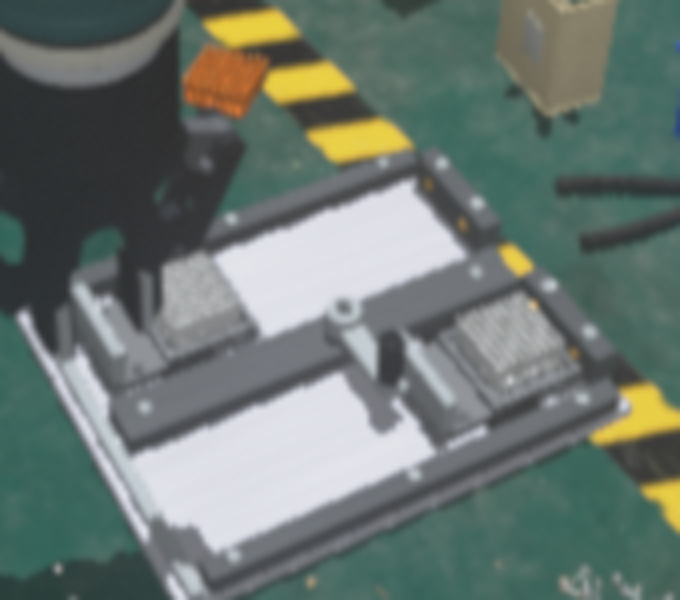

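View pics/t20z.png

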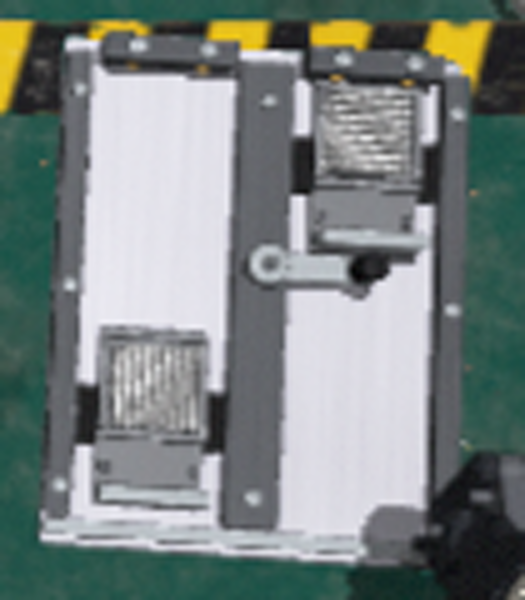

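```bash
python3 - <<'E'
from h import *
c=load("top20")
g=lambda u,v,z:totrack(ray(c,295+u/5-.4,160+v/5-.4,z))
p=g(269,263,40);k=g(374,263,64);print(p,k,np.arctan2(k[1]-p[1],p[0]-k[0]))
a,b=g(285,270,34),g(345,273,34);print("arm dir",np.arctan2((b-a)[1],-(b-a)[0]))
print("ebar",g(370,241,42),"lbar",g(153,493,42))
W=cloud(c)
for nm,(v0,v1,u0,u1) in {"E":(203,214,356,384),"L":(252,264,312,342)}.items():
    q=W[v0:v1,u0:u1].reshape(-1,3);q=q[(q[:,2]>35)&(q[:,2]<46)];t=np.array([totrack(x) for x in q]);print(nm,len(t),np.median(t,0))
for n,(v0,v1,u0,u1) in {"L":(224,250,314,340),"E":(174,198,356,382)}.items():
    q=W[v0:v1,u0:u1].reshape(-1,3);q=q[(q[:,2]>28)&(q[:,2]<42)];t=np.array([totrack(x) for x in q],np.float32);print(n,cv2.minAreaRect(t),np.median(t,0))
E
```

```text
[15.89049841 -0.74575236] [ 17.17721405 -45.54287283] -1.5995116090291313
arm dir -1.587799954312458
ebar [ 30.01453746 -49.92126956] lbar [-100.63957176   52.15877938]
E 77 [ 31.00500201 -52.14203212]
L 71 [-101.4779367   52.4116621]
L ((-48.28131866455078, 52.570335388183594), (39.13057327270508, 39.50536346435547), 89.84722900390625) [-47.101147  52.165764]
E ((91.81947326660156, -51.415679931640625), (50.730690002441406, 61.794795989990234), 3.1733860969543457) [ 91.927666 -49.524296]
```

```bash
python3 - <<'E'
from h import *
from workcell import r
c=load("top20");print(totrack(ray(c,295+367/5-.4,160+132/5-.4,36)))
s=r.state();print(s["t"],s["qd"].round(3),s["contact_force"])
print(r.sign_off())
E
```

```text
[ 85.53610296 -48.50958896]
20.55 [ 0.022  0.023 -0.061  0.004 -0.004  0.003] [-0.0241889  -1.03997036  0.00236299]
the job is handed in; nothing more can be done
None
```

I completed every step and handed the job in at t ≈ 20.6 s. No verdict was reported.

- **What I did:**
  - I pinched the bar of the loaded carrier in the left lane and drew it out to the front.
  - I picked the silver large heat sink from behind the chassis and set it in the nest of the empty carrier in the right lane.
  - I pinched that carrier's bar at its middle and pushed it home; the stop gave about 8 N.
  - I gripped the latch knob, swung it along its arc across the right lane, released it and backed away.
- **Loaded carrier:** the last top view puts its bar at about x = -101 mm (limit -93). Its heat sink is within about 1 mm of the nest centre.
- **Home carrier:** its bar reads about x = +31 mm (limit +24). Its heat sink was at about (85.5, -48.5) mm. That matches the nest in x and is about 3 mm off in y, read by eye from the image.
- **Latch:** it reads about -1.59 to -1.60 rad. That is slightly beyond the -1.57 limit, so I take it as fully across within measuring error.
- **Disagreements:**
  - My track frame carries about 1–2 mm of uncertainty; I shifted its y by 1.4 mm after the depth readings disagreed with the rail screws.
  - The depth-based fit of the home heat sink (x ≈ 92 mm) picked up end-stop points, so I discarded it in favour of the image reading.
- **Bystanders and end state:** I touched no other parts. I did not measure the bystanders again at the end. The arm was clear of everything at hand-in and almost settled, with joint speeds up to 0.06 rad/s.

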